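Lock the specimen stage with the spanner

ROBOT

A 7-joint arm with a two-finger parallel gripper is mounted at the origin on a cart in front of the work surface, level with it; the furniture and walls round the work are solid. World frame = base frame: x ahead of the robot, y to its left, z up, the work surface at z = 0. Lengths are in mm, angles in rad, forces in N, time in s.
With the tool pointing down it reaches from about 400 to 875 mm from the base axis. Payload 4.4 kg.
Tool frame: the origin (TCP) lies at the very end of the fingers, on their centre line; the grasp point (between the pads) lies 19 mm behind it; z points along the fingers, y is the direction in which the jaws open and shut (so a half turn about z gives the same grasp; the last joint's range is limited). The gripper opens to 85 mm and grips with 20 to 120 N. Pads are 22 mm wide; open, the fingers measure 114 mm over their backs; the gripper's body (76 mm by 85 mm) begins 54 mm behind the grasp point. The pads swing forward as they close: fully open they stand 13 mm farther back than shut.
Start: joints at [1.103, 0.628, 0.038, 1.517, -0.027, 0.996, -0.02], TCP at [254.227, -598.236, 231.313] pointing down, gripper open.
Joint ranges: [-3.06, 3.06], [-0.37, 2.12], [-1.25, 1.32], [0.18, 2.47], [-1.1, 4.24], [0.23, 1.98], [-2.94, 2.94]. Speed limits (rad/s): [2.57, 2.57, 3.14, 3.14, 3.14, 3.14, 3.14].

INTERFACE

Orientations are given as [roll, pitch, yaw] about the fixed x, y, z axes, in that order (R = Rz(yaw) Ry(pitch) Rx(roll)).
In Python, from cell import read_state, get_image, finish_job gives the robot as it stands.
- The arm moves only by the tool carry_out, never from a script. Its argument "series" is a list that holds one entry, the list of rows, each a list of 7 numbers: the shift along the tool's x, y, z in cm, then the turn, a rotation vector about the tool's x, y, z in rad, then the finger opening in cm, from 0 to 8.54. In form: [[[x, y, z, wx, wy, wz, grip], ...]]. A call has 1 to 5 rows; each row is the pose to reach, as a shift and turn from the pose commanded when the call began, along the tool's axes at that moment; what a row does not reach only later rows make up. A row lasts 1/12 s, in which the tool goes at most 41.7 mm and 7.16 degrees, less where a joint would pass 70% of its speed; a pose out of reach is approached as far as the arm can. A call with a gripper value outside its range is refused whole. The fingers move at their own pace and stop on an object; the grip force is fixed at half the most. Time passes only in rows, so rows that repeat a pose let the fingers close. It gives the time, the measured TCP pose, the force and the opening at its end, in the units of the state.
- read_state(): the state, without advancing time (a new reading comes with each control period).
- get_image(name): name is "scene" or "top"; returns a dict with "img" (420x560x3 uint8, blue, green, red), "z_map" (420x560 float32, mm along the optical axis (not along the pixel's ray), 0 where there is no reading), "mtx" (3x3 intrinsics, pixels), "T" (4x4, takes a point from camera to world coordinates). Camera axes: x right, y down, z forward; pixel columns grow to the right and rows downward; lengths in mm; the calibration is good to about 2 mm. A picture is of the moment at which its call begins.
- finish_job(): hands the job in, once; it reports no verdict.
The state is a dict: "clock": time; "qpos": joint angles; "qd": joint speeds; "tau": joint torques, N m; "eef_pos": TCP position; "tool_rot": TCP orientation; "force": force on the tool from outside, world axes, zero at the start; "torque": the same for the moment, N m; "width": finger opening in mm.
Only numpy, scipy, OpenCV 4.12 (cv2) and the standard library are available. Lean on these libraries where they do the work, as an engineer would, in place of code of your own. Each camera call takes 0.05 s, during which the arm holds its last target.

TASK

Take the spanner out of the shadow tray, push its open jaw fully onto the square lock nut in the gap under the stage's round table, and turn the nut clockwise (seen from above) all the way to its stop. Then draw the spanner off and lay it back flat in its own cut-out in the tray, and let go. Leave the vial, the beaker and the roll of tape where they stand.

Things in the scene. Friction and masses are not known exactly. Their poses are not given: they have to be found in the camera images.
- stage: Specimen stage, fixed: round foot 132 mm across, 8 mm thick; round table 88 mm across, underside 32 mm and top 42 mm above the worktop, carried by a spindle through the nut, so that the gap is open all round. Origin: centre of the foot's underside; x points away from the robot within 0.25 rad, z up. May be left or right of the tray.
- nut (a point): Centre of the steel lock nut, on its upright turning axis, in the gap between the stage's foot and table. Square, 32 mm across flats, 22 mm tall (8 to 30 mm above the worktop). Axes turn with the nut: z up; x is square to a pair of flats and is the heading in which the spanner goes on (spanner x along nut x, handle toward the robot).
- lock_nut (a joint): Angle of the lock nut, rad: 0 = loosest (nut x 0.525 rad anticlockwise of the stage's x), grows clockwise seen from above, 1.05 = at its stop (0.525 rad clockwise). Stays where left; resists with about 0.4 N m. On the table top the flush round spindle end has a dark slot that turns with the nut and lies in line with the dark line on the table when at the stop.
- spanner_mid (a point): Middle of the spanner, 9 mm above its flat underside; x toward the open jaw, z up. 199 mm long, 0.2 kg +-30 %, centre of mass near its middle. Dark handle 22 mm wide, 18 mm tall, x = -95 to +35 mm. Steel head 63 mm wide, 14 mm tall, undersides level, x = +30 to +104 mm. Jaw 35 mm between parallel faces, open to +x, its floor at x = +56 mm, tips flared to 48 mm apart.
- spanner_grip (a point): Good place to grip the handle, across its 22 mm width: on its centre line, 30 mm behind spanner_mid, 105 mm from the jaw's centre, 9 mm above the underside. Same axes as spanner_mid. With the spanner on the nut this point lies outside the stage's foot and table.
- spanner_jaw (a point): Centre of the open jaw, 75 mm ahead of spanner_mid, 7 mm above the underside; same axes. It lies on the nut's axis when the spanner is fully on (the floor of the jaw is then 3 mm from the nut). The spanner has about 0.1 rad of play on the nut each way.
- tray: Shadow tray, fixed: grey slab 236 x 168 x 12 mm with two cut-outs 7 mm deep with pale floors. Origin: centre of its underside; x along its long side, away from the robot within 0.25 rad; z up. The spanner's cut-out is centred 40 mm to the -y side, heads to +x; a caliper lies fixed in the other, 41 mm to the +y side, its top about 15 mm above the worktop. May be left or right of the stage.
- pocket (a point): Point on the floor of the spanner's cut-out, 5 mm above the worktop: spanner_mid lies 9 mm straight above it when the spanner is in, axes of both parallel (x toward the head). The cut-out follows the spanner with 4 to 5 mm to spare all round, wide for the head, narrow for the handle, so it goes in only one way; the handle then stands 11 mm proud of the tray.
- vial: Bystander: small clear vial with a black cap, 30 mm diameter, 50 mm tall; origin at the centre of its underside.
- beaker: Bystander: small plastic beaker, 53 x 59 mm, 56 mm tall; origin at the centre of its underside.
- tape: Bystander: roll of tape lying flat, 68 mm diameter, 18 mm tall; origin at the centre of its underside.
Not all that is in view belongs to the job. Leave any yellow look-alike of the stage alone.

How it is judged (in metres and radians):
On the way, in this order (a step that is already met when the one before it is completed fails the run):
1. the spanner's jaw is on the nut (jaw centre within 10 mm of the nut's axis and in the gap under the table) and the nut not yet turned up (horizontal distance between spanner_jaw and nut below 0.01 m and height (world z) of spanner_jaw below 0.028 m and value of joint lock_nut below 0.8 rad), for 0.1 s.
2. the nut is turned to its stop (0.97 rad or more) with the spanner on it (value of joint lock_nut above 0.97 rad and horizontal distance between spanner_jaw and nut below 0.014 m and height (world z) of spanner_jaw below 0.028 m), for 0.1 s.
At the end, for the whole second after the job is handed in: The nut is at its stop (0.97 rad or more of 1.05) and the spanner lies flat and at rest in its cut-out: its middle within 9 mm of the cut-out's, not more than 3 mm above its floor, in line within 0.12 rad and level within 0.06 rad (value of joint lock_nut above 0.97 rad and horizontal distance between spanner_mid and pocket below 0.009 m and z of spanner_mid in the frame of pocket below 0.012 m and angle between the x axis of spanner_mid and the x axis of pocket, either way round below 0.12 rad and angle between spanner_mid's own z axis and vertical below 0.06 rad and linear speed of spanner below 0.02 m/s); the robot touches nothing.
It fails at once if the vial is moved more than 30 mm (distance of vial from where it was at the start of the episode above 0.03 m).
It fails at once if the beaker is moved more than 30 mm (distance of beaker from where it was at the start of the episode above 0.03 m).
It fails at once if the roll of tape is moved more than 30 mm (distance of tape from where it was at the start of the episode above 0.03 m).
It also fails if it takes over 61 s, if anything falls off the work surface, if the arm or the gripper's body presses on something with over 40 N, if the wrist force passes 120 N, or if a joint passes its speed limit or range.

## Working session

There is one attempt and no reset: what is moved stays moved. The work goes in short steps, Python scripts to look and compute and a tool call to move; the robot and the scene stay as the last step left them, time stands still between calls to the robot, and variables do not carry over. Pictures are saved under pics/ and viewed, and the job is handed in when it is done.

Besides the shell and the picture viewer there is one more tool, called after "Call:" as name(argument=value, ...) on one line, values as JSON. carry_out: Moves the arm, as the interface text tells. Its arguments: {"type":"object","properties":{"series":{"type":"array","items":{"type":"array","items":{"type":"array","items":{"type":"number"}}}}},"required":["series"]}

```bash
ls; mkdir -p pics; python3 - <<'E'
from cell import *
import cv2,numpy as np
s=read_state();print(s)
for n in("scene","top"):
    d=get_image(n);cv2.imwrite(f"pics/{n}0.png",d["img"]);np.savez(f"{n}0.npz",**d);print(n,d["mtx"],d["T"])
E
```

```text
pics
{'clock': 0.0, 'qpos': array([ 1.10318076,  0.629352  ,  0.03846213,  1.51838491, -0.02703892,
        0.99629115, -0.01998679]), 'qd': array([-2.22870088e-04,  9.24172885e-04,  1.50352865e-03,  1.25264764e-03,
       -9.71037088e-05,  1.72293194e-03, -3.90383083e-04]), 'tau': array([-8.98243161e-05, -5.63404262e+01,  1.22634597e+00, -1.93449068e+01,
        1.10638066e-02,  1.05835733e-02,  3.43436080e-07]), 'eef_pos': array([ 253.98679015, -597.63564576,  230.38023659]), 'tool_rot': array([-3.13967557e+00,  5.17780242e-06,  4.01790903e-01]), 'force': array([ 0.38476929,  0.55142764, -0.27201774]), 'torque': array([0.00840558, 0.04577011, 0.00696566]), 'width': 85.60819436566454}
scene [[536.8558985    0.         278.13527468]
 [  0.         536.8558985  210.39327584]
 [  0.           0.           1.        ]] [[-8.43236688e-01 -2.55031779e-01  4.73192012e-01 -2.59164183e+02]
 [-5.37344037e-01  4.23833323e-01 -7.29127355e-01  1.12414586e+03]
 [-1.46038964e-02 -8.69093842e-01 -4.94431613e-01  9.40983239e+02]
 [ 0.00000000e+00  0.00000000e+00  0.00000000e+00  1.00000000e+00]]
top [[484.84184719   0.         275.74510284]
 [  0.         484.84184719 214.5908773 ]
 [  0.           0.           1.        ]] [[ 1.66375685e-02 -9.82230280e-01  1.86940815e-01  2.87287168e+02]
 [-9.99858696e-01 -1.58946238e-02  5.47251708e-03 -1.95449218e+02]
 [-2.40391806e-03 -1.87005449e-01 -9.82355935e-01  1.66518177e+03]
 [ 0.00000000e+00  0.00000000e+00  0.00000000e+00  1.00000000e+00]]
```

View pics/scene0.png

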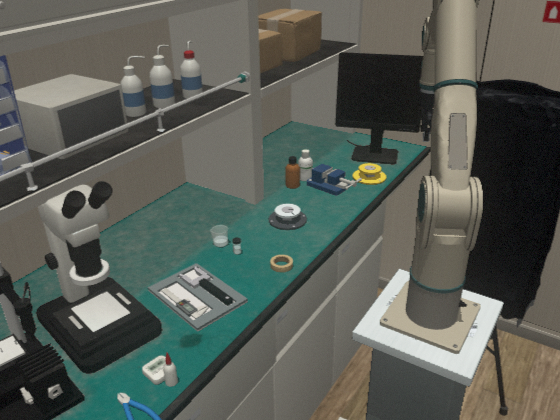

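View pics/top0.png

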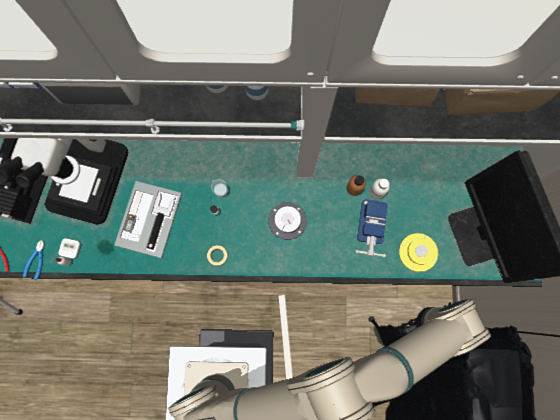

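The tray is at about (148,218) in the top view and (197,295) in the scene view. There are two candidate stages: the grey/dark one at top (287,220), and the yellow look-alike at top (419,252). The task says to leave the yellow one alone, so the grey one is the target. I'll confirm with enlarged crops.

```bash
python3 - <<'E'
import cv2,numpy as np
t=cv2.imread("pics/top0.png");s=cv2.imread("pics/scene0.png")
a=cv2.resize(t[175:275,105:190],None,fx=5.5,fy=5.5,interpolation=cv2.INTER_CUBIC)[:550]
b=cv2.resize(t[195:245,262:312],(330,330),interpolation=cv2.INTER_CUBIC)
c=cv2.resize(s[195:235,260:315],(330,220),interpolation=cv2.INTER_CUBIC)
o=np.zeros((550,800,3),np.uint8);o[:,:a.shape[1]]=a;o[:330,470:800]=b;o[330:550,470:800]=c
cv2.imwrite("pics/crop0.png",o)
E
```

```text
(no output)
```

View pics/crop0.png

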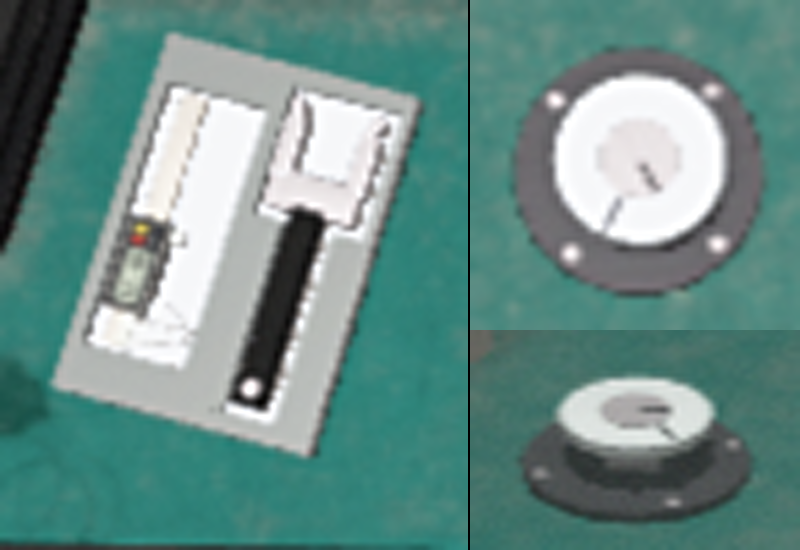

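Confirmed: the grey stage has a white table. The slot points to the lower right and the dark line to the lower left, so the nut is near its loosest. The spanner lies with its head up in the image (+x), handle at about top (156,232). Next I'll measure these.

```bash
cat > h.py <<'E'
import numpy as np,cv2
def load(n,tag="0"): return dict(np.load(f"{n}{tag}.npz"))
def ray(d,px,z):
    px=np.atleast_2d(np.asarray(px,float)); K=d["mtx"];T=d["T"]
    r=np.c_[(px-[K[0,2],K[1,2]])/[K[0,0],K[1,1]],np.ones(len(px))]@T[:3,:3].T
    o=T[:3,3]; return (o+r*((z-o[2])/r[:,2])[:,None])[:,:2]
def pix(d,P):
    P=np.atleast_2d(np.asarray(P,float));c=(P-d["T"][:3,3])@d["T"][:3,:3];u=c@d["mtx"].T;return u[:,:2]/u[:,2:]
def big(m,box):
    x0,y0,x1,y1=box;M=np.zeros_like(m);M[y0:y1,x0:x1]=m[y0:y1,x0:x1]
    c,_=cv2.findContours(M,cv2.RETR_EXTERNAL,cv2.CHAIN_APPROX_NONE)
    return max(c,key=cv2.contourArea)[:,0,:]
def circ(P):
    A=np.c_[2*P,np.ones(len(P))];s=np.linalg.lstsq(A,(P**2).sum(1),rcond=None)[0];return s[:2],np.sqrt(s[2]+s[0]**2+s[1]**2)
E
python3 - <<'E'
from h import *
boxes={"top":dict(st=(262,195,312,245),tr=(105,170,195,270)),"scene":dict(st=(260,195,315,235),tr=(140,255,255,330))}
for n in("top","scene"):
    d=load(n);im=d["img"];hsv=cv2.cvtColor(im,cv2.COLOR_BGR2HSV);g=im.max(2)
    green=((hsv[...,1]>90)&(hsv[...,0]>70)&(hsv[...,0]<100)).astype(np.uint8)
    c=big((1-green),boxes[n]["st"]);P=ray(d,c,8);h=cv2.convexHull(P.astype(np.float32))[:,0];print(n,"foot",circ(h))
    c=big((g>165).astype(np.uint8),boxes[n]["st"]);P=ray(d,c,42);
    h=cv2.convexHull(P.astype(np.float32))[:,0];print(n,"table",circ(h))
    c=big((1-green),boxes[n]["tr"]);P=ray(d,c,12).astype(np.float32);r=cv2.minAreaRect(P);print(n,"tray",r, cv2.boxPoints(r).round())
    c=big((g<70).astype(np.uint8),boxes[n]["tr"] if n=="scene" else (140,205,180,255));P=ray(d,c,23).astype(np.float32);r=cv2.minAreaRect(P);print(n,"handle",r,len(c))
    x0,y0,x1,y1=boxes[n]["st"]
    # dark marks on table
E
```

```text
top foot (array([ 587.73034237, -222.72721973]), np.float64(72.16636340634639))
top table (array([ 584.04544645, -226.93270668]), np.float64(44.119229341232085))
top tray ((581.029296875, 256.4432678222656), (173.21461486816406, 239.46250915527344), 75.93325805664062) [[444. 202.]
 [676. 143.]
 [718. 311.]
 [486. 370.]]
top handle ((537.3603515625, 225.89120483398438), (22.991846084594727, 123.8030776977539), 76.16737365722656) 81
scene foot (array([ 585.62840027, -238.6469585 ]), np.float64(82.02689112665591))
scene table (array([ 578.27809271, -223.20946536]), np.float64(42.09506484317009))
scene tray ((647.698974609375, 250.13140869140625), (197.12869262695312, 402.93743896484375), 74.21531677246094) [[427. 210.]
 [815. 100.]
 [868. 290.]
 [481. 400.]]
scene handle ((607.403564453125, 404.9777526855469), (51.506309509277344, 116.36674499511719), 45.13742446899414) 76
```

```bash
python3 - <<'E'
from h import *
d=load("scene");im=d["img"]
a=cv2.resize(im[258:330,140:255],None,fx=6.9,fy=6.9,interpolation=cv2.INTER_CUBIC)
cv2.imwrite("pics/crop1.png",a)
b=cv2.resize(im[195:235,262:315],None,fx=14,fy=14,interpolation=cv2.INTER_CUBIC);cv2.imwrite("pics/crop2.png",b)
t=load("top")["img"];b=cv2.resize(t[197:243,264:310],None,fx=13,fy=13,interpolation=cv2.INTER_CUBIC);cv2.imwrite("pics/crop3.png",b)
E
```

```text
(no output)
```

View pics/crop1.png

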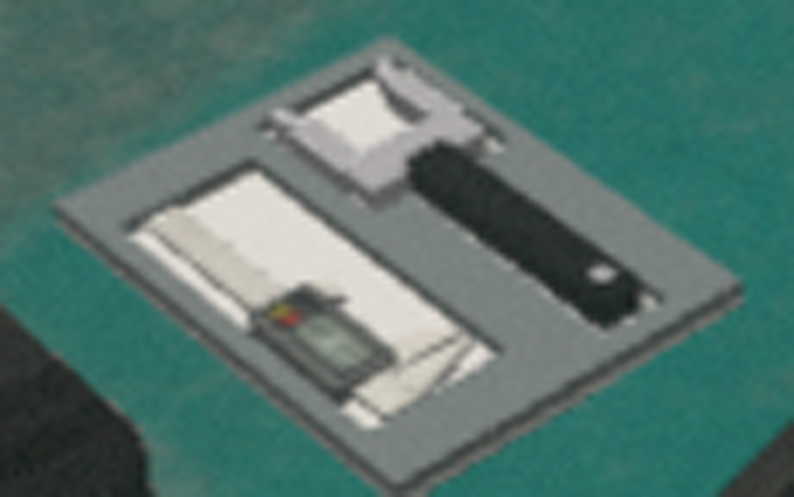

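View pics/crop2.png

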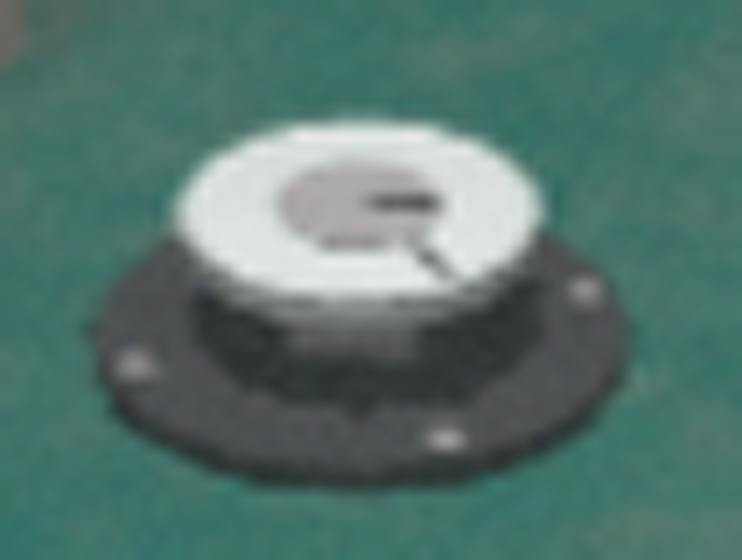

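View pics/crop3.png

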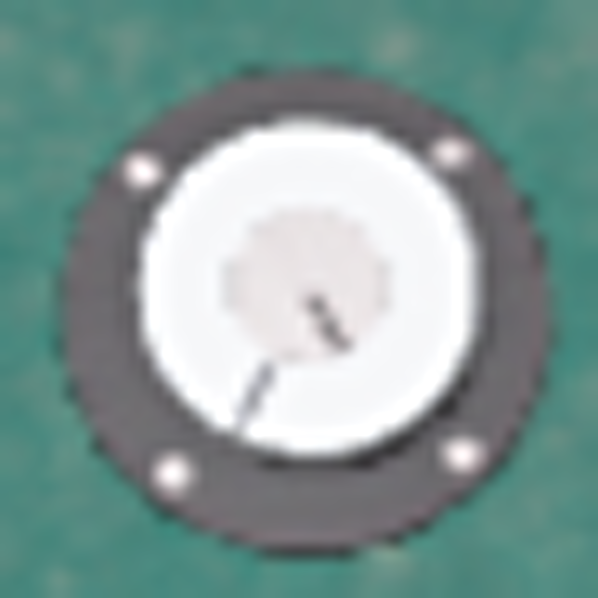

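```bash
python3 - <<'E'
from h import *
t=load("top");s=load("scene")
T=lambda p,z:ray(t,(np.atleast_2d(p)+.5)/13-.5+[264,197],z)
S=lambda p,z:ray(s,(np.atleast_2d(p)+.5)/14-.5+[262,195],z)
S1=lambda p,z:ray(s,(np.atleast_2d(p)+.5)/6.9-.5+[140,258],z)
T1=lambda p,z:ray(t,(np.atleast_2d(p)+.5)/5.5-.5+[105,175],z)
np.set_printoptions(precision=1,suppress=True)
print("table top",circ(T([[138,286],[480,286],[309,115],[309,457]],42)))
print("table sc",circ(S([[175,210],[543,210],[360,117],[360,300]],42)))
ang=lambda a,b:np.arctan2(*(b-a)[::-1])
for f,sl,li in((T,[[308,298],[345,350]],[[272,362],[238,435]]),(S,[[365,203],[435,203]],[[415,245],[455,278]])):
    a=f(sl,42);b=f(li,42);print("slot",a,ang(*a).round(3),"line",b,ang(*b).round(3))
b=T([[142,171],[452,152],[463,456],[172,474]],8);print("bolts",b,b.mean(0))
for i,j in((3,0),(2,1),(0,1),(3,2)):print(ang(b[i],b[j]).round(3))
print("bolts sc",S([[135,363],[445,437],[585,290]],8))
tc=S1([[388,37],[55,205],[743,285],[400,487]],12);print("tray sc",tc,tc.mean(0))
for i,j in((2,0),(3,1)):print(ang(tc[i],tc[j]).round(3),np.linalg.norm(tc[i]-tc[j]))
tc=T1([[168,33],[422,98],[312,458],[53,386]],12);print("tray top",tc,tc.mean(0))
for i,j in((2,1),(3,0)):print(ang(tc[i],tc[j]).round(3),np.linalg.norm(tc[i]-tc[j]))
# handle corners z=23: scene: far-left(413,160) far-right(445,143) near-right(650,290)?? near-left
h=S1([[412,165],[445,143],[645,283],[600,325]],23);print("handle sc",h,h.mean(0))
h=T1([[291,205],[325,213],[268,408],[230,400]],23);print("handle top",h,h.mean(0),ang((h[2]+h[3])/2,(h[0]+h[1])/2))
print("hole",S1([[602,272]],23),T1([[251,388]],23))
print("head top",T1([[298,88],[393,122],[358,228],[260,208]],19))
print("jaw floor", T1([[325,183]],19), "head tips sc",S1([[390,62],[275,115]],19),S1([[375,195],[488,135]],19))
E
```

```text
table top (array([ 583.4, -226. ]), np.float64(45.12416021452194))
table sc (array([ 579. , -223.8]), np.float64(44.84030709320049))
slot [[ 579.9 -225.7]
 [ 566.3 -235.6]] -2.517 line [[ 562.8 -216.6]
 [ 543.4 -208. ]] 2.725
slot [[ 578.6 -226. ]
 [ 564.  -234.8]] -2.6 line [[ 557.6 -214.8]
 [ 541.2 -206.2]] 2.658
bolts [[ 620.  -181.5]
 [ 626.5 -264.5]
 [ 544.1 -268.1]
 [ 538.  -190.8]] [ 582.1 -226.2]
0.114
0.043
-1.492
-1.492
bolts sc [[ 616.8 -181. ]
 [ 534.4 -190.3]
 [ 540.9 -268. ]]
tray sc [[670.3 150.1]
 [709.7 312.4]
 [440.5 207.5]
 [480.7 368.4]] [575.3 259.6]
-0.245 236.81802468281725
-0.24 235.8192861805936
tray top [[715.7 310.7]
 [675.6 145.8]
 [445.2 202. ]
 [487.4 366.4]] [581.  256.2]
-0.239 237.20662301776923
-0.239 234.95387416007088
handle sc [[592.2 226.3]
 [590.1 207.6]
 [465.6 237.3]
 [465.2 266.7]] [528.3 234.5]
handle top [[602.8 222.2]
 [598.  200.5]
 [474.6 228.5]
 [479.2 252.3]] [538.6 225.9] -0.2309339573159471
hole [[484.  240.7]] [[486.9 239.8]]
head top [[679.2 223.5]
 [658.1 161.9]
 [589.5 180.2]
 [601.3 242.6]]
jaw floor [[618.  202.6]] head tips sc [[650.6 171.3]
 [667.2 225.7]] [[595.8 245.7]
 [582.1 190. ]]
```

Call:
carry_out(series=[[[2.65,-2.95,0.4,0,0,0,8.5],[5.3,-5.9,0.8,0,0,0,8.5],[7.95,-8.85,1.2,0,0,0,8.5],[10.6,-11.8,1.6,0,0,0,8.5],[13.25,-14.75,2.0,0,0,0,8.5]]])

```text
clock: 0.52
eef_pos: [318.5, -408.7, 210.9]
tool_rot: [-3.141, -0.0, 0.401]
force: [1.2, 0.3, -0.2]
width: 85.3
```

Call:
carry_out(series=[[[2.65,-2.95,0.4,0,0,0,8.5],[5.3,-5.9,0.8,0,0,0,8.5],[7.95,-8.85,1.2,0,0,0,8.5],[10.6,-11.8,1.6,0,0,0,8.5],[13.25,-14.75,2.0,0,0,0,8.5]]])

```text
clock: 0.93
eef_pos: [382.9, -221.3, 191.1]
tool_rot: [-3.142, -0.0, 0.401]
force: [0.8, 0.3, 1.0]
width: 84.9
```

Call:
carry_out(series=[[[2.65,-2.95,0.4,0,0,0.03,8.5],[5.3,-5.9,0.8,0,0,0.06,8.5],[7.95,-8.85,1.2,0,0,0.09,8.5],[10.6,-11.8,1.6,0,0,0.12,8.5],[13.25,-14.75,2.0,0,0,0.15,8.5]]])

```text
clock: 1.35
eef_pos: [447.1, -33.7, 171.1]
tool_rot: [-3.142, 0.0, 0.25]
force: [0.1, -0.3, 0.2]
width: 84.9
```

Call:
carry_out(series=[[[2.2,-3.3,0.8,0,0,0.07,4.6],[4.4,-6.6,1.6,0,0,0.14,4.6],[6.6,-9.9,2.4,0,0,0.21,4.6],[8.8,-13.2,3.2,0,0,0.28,4.6],[11.0,-16.5,4.0,0,0,0.35,4.6]]])

```text
clock: 1.77
eef_pos: [512.6, 153.7, 130.7]
tool_rot: [3.141, 0.0, -0.101]
force: [0.4, -0.9, -0.2]
width: 46.1
```

```bash
cat > go.py <<'E'
import sys,numpy as np
from cell import read_state
s=read_state();p=s["eef_pos"];y=s["tool_rot"][2]
def to(x,yy,z,yaw):
    d=np.array([x,yy])-p[:2]
    print("pos",p.round(1),"yaw",round(y,3),"shift cm",np.round([(d[0]*np.cos(y)+d[1]*np.sin(y))/10,(d[0]*np.sin(y)-d[1]*np.cos(y))/10,(p[2]-z)/10],2),"wz",round(y-yaw,3))
print("t",round(s["clock"],2),"F",s["force"].round(1),"M",s["torque"].round(2),"w",round(s["width"],1),"q7",s["qpos"][6].round(2),"rot",s["tool_rot"].round(3))
to(*map(float,sys.argv[1:5]))
E
python3 go.py 537 227 60 -0.24
```

```text
t 1.77 F [ 0.4 -0.9 -0.2] M [-0.02 -0.01  0.05] w 46.1 q7 -1.83 rot [ 3.141  0.    -0.101]
pos [512.6 153.7 130.7] yaw -0.101 shift cm [ 1.69 -7.54  7.07] wz 0.139
```

Call:
carry_out(series=[[[0.6,-2.6,1.0,0,0,0.05,4.6],[1.2,-5.2,3.0,0,0,0.1,4.6],[1.69,-7.54,5.0,0,0,0.139,4.6],[1.69,-7.54,7.1,0,0,0.139,4.6],[1.69,-7.54,7.1,0,0,0.139,4.6]]])

```text
clock: 2.18
eef_pos: [533.6, 226.2, 56.3]
tool_rot: [3.138, 0.006, -0.234]
force: [-0.3, -1.7, -0.5]
width: 46.0
```

```bash
python3 go.py 537 227 14 -0.24; python3 - <<'E'
from cell import *
from h import *
for n in("scene","top"):
    d=get_image(n);np.savez(n+"1.npz",**d)
    x,y,w,h=(150,180,100,150) if n=="scene" else (110,165,85,110)
    b=cv2.resize(d["img"][y:y+h,x:x+w],None,fx=4 if n=="scene" else 5.4,fy=4 if n=="scene" else 5.4,interpolation=cv2.INTER_CUBIC);cv2.imwrite(f"pics/{n}1.png",b)
    print(n,pix(d,[[537,227,60],[537,227,23]]).round(1))
E
```

```text
t 2.18 F [-0.3 -1.7 -0.5] M [-0.08  0.07 -0.05] w 46.0 q7 -2.01 rot [ 3.138  0.006 -0.234]
pos [533.6 226.2  56.3] yaw -0.234 shift cm [ 0.31 -0.15  4.23] wz 0.006
scene [[213.6 277.2]
 [214.5 288. ]]
top [[152.2 229. ]
 [154.9 230.7]]
```

View pics/scene1.png

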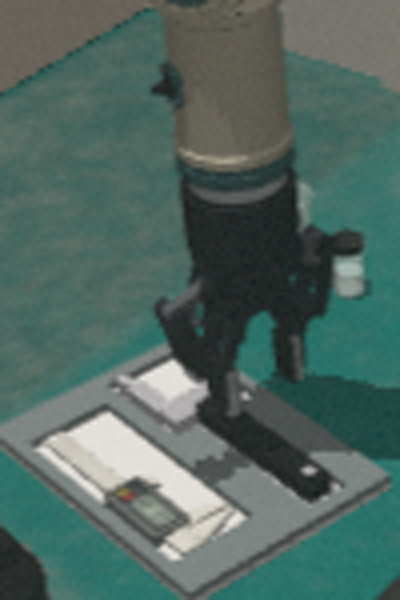

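View pics/top1.png

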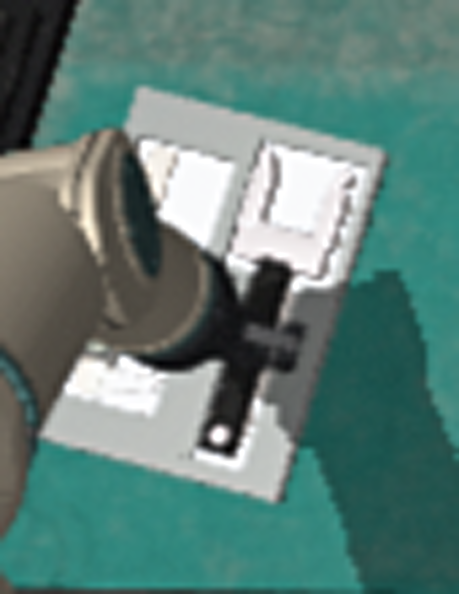

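The fingers straddle the handle: tips at about (235,400) and (290,370) in the scene crop, with the handle running between them. I'll settle and go lower.

Call:
carry_out(series=[[[0.25,-0.15,1.2,0,0,0.0,4.6],[0.25,-0.15,2.4,0,0,0.0,4.6],[0.25,-0.15,2.4,0,0,0.0,4.6],[0.25,-0.15,2.4,0,0,0.0,4.6]]])

```text
clock: 2.62
eef_pos: [539.1, 225.1, 35.9]
tool_rot: [3.141, 0.001, -0.238]
force: [-0.7, 1.1, -1.0]
width: 46.4
```

```bash
python3 go.py 537 227 14 -0.24; python3 - <<'E'
from cell import *
from h import *
o=[]
for n in("scene","top"):
    d=get_image(n);np.savez(n+"1.npz",**d)
    x,y,w,h=(170,240,80,80) if n=="scene" else (135,195,50,50)
    b=cv2.resize(d["img"][y:y+h,x:x+w],(400,400),interpolation=cv2.INTER_CUBIC);o.append(b)
cv2.imwrite("pics/b2.png",np.hstack(o))
E
```

```text
t 2.62 F [-0.7  1.1 -1. ] M [ 0.03 -0.05 -0.03] w 46.4 q7 -2.0 rot [ 3.141e+00  1.000e-03 -2.380e-01]
pos [539.1 225.1  35.9] yaw -0.238 shift cm [-0.25 -0.14  2.19] wz 0.002
```

View pics/b2.png

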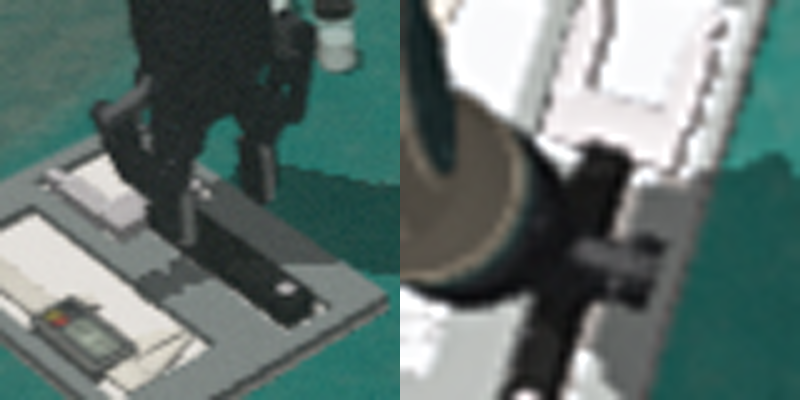

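Call:
carry_out(series=[[[-0.1,-0.1,1.1,0,0,0.0,4.6],[-0.1,-0.1,2.2,0,0,0.0,4.6],[-0.1,-0.1,2.2,0,0,0.0,4.6]]])

```text
clock: 2.97
eef_pos: [537.1, 226.8, 12.1]
tool_rot: [3.14, 0.003, -0.237]
force: [0.1, -0.5, 0.1]
width: 46.1
```

```bash
python3 go.py 537 227 13 -0.24
```

```text
t 2.97 F [ 0.1 -0.5  0.1] M [0.02 0.01 0.01] w 46.1 q7 -1.99 rot [ 3.14e+00  3.00e-03 -2.37e-01]
pos [537.1 226.8  12.1] yaw -0.237 shift cm [-0.01 -0.01 -0.09] wz 0.003
```

Call:
carry_out(series=[[[0,0,-0.15,0,0,0,1.0],[0,0,-0.15,0,0,0,1.0],[0,0,-0.15,0,0,0,1.0],[0,0,-0.15,0,0,0,1.0],[0,0,-0.15,0,0,0,1.0]]])

```text
clock: 3.38
eef_pos: [538.9, 227.1, 16.1]
tool_rot: [-3.141, -0.0, -0.237]
force: [-0.9, 0.1, 0.8]
width: 20.0
```

```bash
python3 go.py 537 227 13 -0.24
```

```text
t 3.38 F [-0.9  0.1  0.8] M [-0.    0.09 -0.02] w 20.0 q7 -1.99 rot [-3.141 -0.    -0.237]
pos [538.9 227.1  16.1] yaw -0.237 shift cm [-0.18  0.05  0.31] wz 0.003
```

Call:
carry_out(series=[[[0,0,0,0,0,0,1.0],[0,0,0,0,0,0,1.0]]])

```text
clock: 3.55
eef_pos: [538.9, 227.1, 16.1]
tool_rot: [-3.141, -0.0, -0.237]
force: [-0.9, -1.1, 1.3]
width: 20.0
```

```bash
python3 go.py 537 227 13 -0.24
```

```text
t 3.55 F [-0.9 -1.1  1.3] M [-0.15  0.12  0.03] w 20.0 q7 -1.99 rot [-3.141 -0.    -0.237]
pos [538.9 227.1  16.1] yaw -0.237 shift cm [-0.18  0.05  0.31] wz 0.003
```

Call:
carry_out(series=[[[0,0,0,0,0,0,3.2],[0,0,0,0,0,0,3.2],[-0.1,0,0.25,0,0,0,3.2],[-0.1,0,0.25,0,0,0,3.2]]])

```text
clock: 3.88
eef_pos: [537.3, 227.5, 12.9]
tool_rot: [3.141, 0.001, -0.237]
force: [-0.0, -0.2, -0.0]
width: 32.4
```

Call:
carry_out(series=[[[0,0,0,0,0,0,1.0],[0,0,0,0,0,0,1.0],[0,0,0,0,0,0,1.0],[0,0,0,0,0,0,1.0],[0,0,0,0,0,0,1.0]]])

```text
clock: 4.3
eef_pos: [537.6, 227.4, 13.4]
tool_rot: [3.142, 0.0, -0.237]
force: [-1.2, -0.5, 2.0]
width: 20.0
```

```bash
python3 go.py 537 227 13 -0.24
```

```text
t 4.3 F [-1.2 -0.5  2. ] M [ 0.03  0.31 -0.05] w 20.0 q7 -1.99 rot [ 3.142  0.    -0.237]
pos [537.6 227.4  13.4] yaw -0.237 shift cm [-0.05  0.05  0.04] wz 0.003
```

Call:
carry_out(series=[[[0,0,-1.0,0,0,0,1.0],[0,0,-3.0,0,0,0,1.0],[0,0,-5.0,0,0,0,1.0],[0,0,-7.5,0,0,0,1.0],[0,0,-10.0,0,0,0,1.0]]])

```text
clock: 4.72
eef_pos: [537.3, 227.0, 114.3]
tool_rot: [3.141, 0.001, -0.237]
force: [0.2, 0.3, -1.9]
width: 20.0
```

```bash
python3 go.py 424 -332 113.4 0.6; python3 - <<'E'
from cell import *
from h import *
o=[]
for n in("scene","top"):
    d=get_image(n);np.savez(n+"2.npz",**d)
    x,y,w,h=(150,210,100,100) if n=="scene" else (110,180,80,80)
    b=cv2.resize(d["img"][y:y+h,x:x+w],(400,400),interpolation=cv2.INTER_CUBIC);o.append(b)
cv2.imwrite("pics/b3.png",np.hstack(o))
E
```

```text
t 4.72 F [ 0.2  0.3 -1.9] M [-0.    0.05  0.03] w 20.0 q7 -2.03 rot [ 3.141e+00  1.000e-03 -2.370e-01]
pos [537.3 227.  114.3] yaw -0.237 shift cm [ 2.14 56.99  0.09] wz -0.837
```

View pics/b3.png

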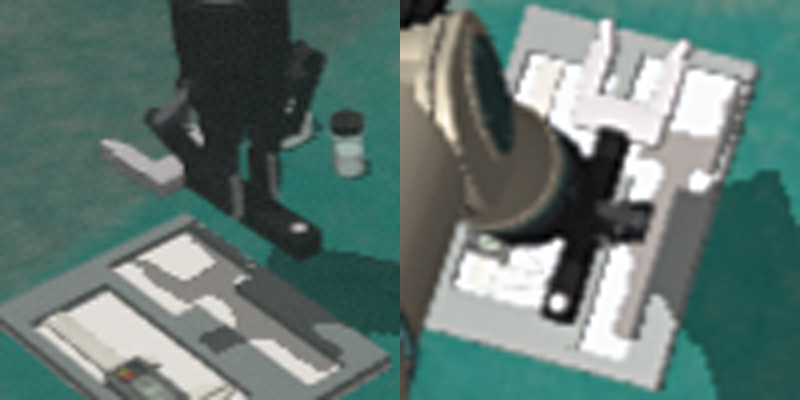

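Call:
carry_out(series=[[[0.14,2.5,0,0,0,0,1.0],[0.28,6.2,0,0,0,0,1.0],[0.42,10.0,0,0,0,0,1.0],[0.56,13.8,0,0,0,0,1.0],[0.7,17.6,0,0,0,0,1.0]]])

```text
clock: 5.23
eef_pos: [502.0, 53.1, 112.8]
tool_rot: [3.141, 0.001, -0.236]
force: [0.7, -0.6, -3.0]
width: 20.2
```

Call:
carry_out(series=[[[0.14,3.8,0,0,0,-0.06,1.0],[0.28,7.6,0,0,0,-0.12,1.0],[0.42,11.4,0,0,0,-0.18,1.0],[0.56,15.2,0,0,0,-0.25,1.0],[0.7,19.0,0,0,0,-0.32,1.0]]])

```text
clock: 5.65
eef_pos: [464.2, -133.3, 112.8]
tool_rot: [-3.141, 0.001, 0.086]
force: [0.4, -0.4, -2.0]
width: 19.9
```

```bash
python3 go.py 424 -332 113.4 0.6
```

```text
t 5.65 F [ 0.4 -0.4 -2. ] M [-0.07  0.01  0.05] w 19.9 q7 -1.21 rot [-3.141e+00  1.000e-03  8.600e-02]
pos [ 464.2 -133.3  112.8] yaw 0.086 shift cm [-5.72 19.45 -0.06] wz -0.514
```

Call:
carry_out(series=[[[-1.1,3.8,0,0,0,-0.1,1.0],[-2.2,7.6,0,0,0,-0.2,1.0],[-3.3,11.4,0,0,0,-0.3,1.0],[-4.4,15.2,0,0,0,-0.4,1.0],[-5.72,19.2,0,0,0,-0.51,1.0]]])

```text
clock: 6.07
eef_pos: [423.5, -328.6, 112.7]
tool_rot: [-3.141, -0.0, 0.598]
force: [1.9, -0.3, -2.6]
width: 20.1
```

Call:
carry_out(series=[[[0,0,2.5,0,0,0,1.0],[0,0,5,0,0,0,1.0],[0,0,7.5,0,0,0,1.0],[0,0,8.5,0,0,0,1.0],[0,0,8.5,0,0,0,1.0]]])

```text
clock: 6.48
eef_pos: [422.3, -325.9, 25.7]
tool_rot: [-3.136, 0.002, 0.593]
force: [0.8, 0.2, -0.6]
width: 20.4
```

```bash
python3 go.py 424 -332 19.4 0.6; python3 - <<'E'
from cell import *
from h import *
o=[]
for n in("scene","top"):
    d=get_image(n);np.savez(n+"3.npz",**d)
    x,y,w,h=(250,180,100,100) if n=="scene" else (255,190,100,100)
    b=cv2.resize(d["img"][y:y+h,x:x+w],(600,600),interpolation=cv2.INTER_CUBIC);cv2.imwrite(f"pics/{n}3.png",b)
E
```

```text
t 6.48 F [ 0.8  0.2 -0.6] M [-0.04  0.07  0.  ] w 20.4 q7 -0.55 rot [-3.136e+00  2.000e-03  5.930e-01]
pos [ 422.3 -325.9   25.7] yaw 0.593 shift cm [-0.2   0.6   0.63] wz -0.007
```

View pics/scene3.png

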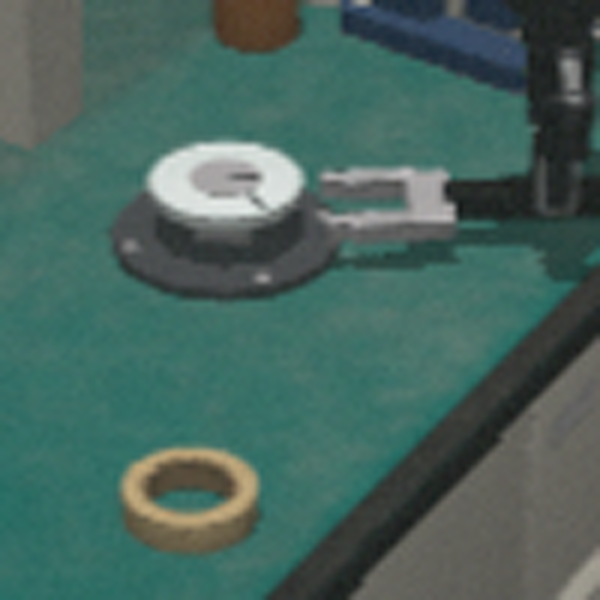

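View pics/top3.png

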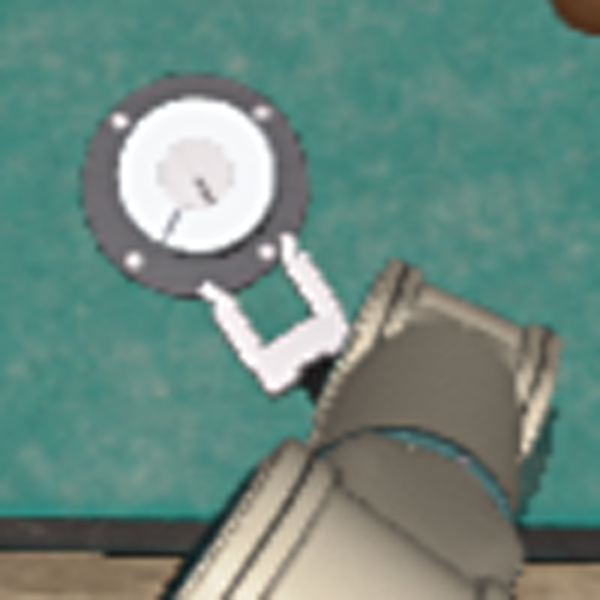

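The spanner is held level just short of the stage. Jaw tips are at crop (287,238)/(208,290) in the top view, with the table centre at (197,175). I'll now measure the jaw against the nut in each view separately, so the calibration bias cancels.

```bash
python3 - <<'E'
from h import *
np.set_printoptions(precision=1,suppress=True)
t=load("top","3");s=load("scene","3")
for n,d,o,tips,backs,bx in(("top",t,(255,190),[[287,238],[208,290]],[[349,335],[276,393]],None),("scene",s,(250,180),[[320,178],[318,216]],[[448,172],[455,215]],None)):
    f=lambda p,z:ray(d,(np.atleast_2d(p)+.5)/6-.5+list(o),z)
    a=f(tips,31);b=f(backs,31);m=a.mean(0);k=b.mean(0);y=np.arctan2(*(m-k)[::-1])
    n0=np.array([583.4,-226]) if n=="top" else np.array([579,-223.8])
    u=np.array([np.cos(.6),np.sin(.6)]);v=np.array([-u[1],u[0]])
    print(n,"tips",a,np.linalg.norm(a[0]-a[1]),"back",b,np.linalg.norm(b[0]-b[1]),"yaw",y, np.arctan2(*(b[0]-b[1])[::-1])+np.pi/2,"len",np.linalg.norm(m-k))
    # jaw lateral vs nut, forward from tip(29 ahead jaw)
    print("tipmid->nut fwd",(n0-m)@u,"lat(+left)",(n0-m)@v)
p=np.array([422.3,-325.9]);print("pred tipmid from TCP",p+134*np.array([np.cos(.593),np.sin(.593)]))
E
```

```text
top tips [[ 548.8 -278.2]
 [ 518.3 -233.6]] 54.02825464006865 back [[ 494.  -313.5]
 [ 460.4 -272.5]] 52.94693794051578 yaw 0.5826935799028836 0.6852195277676644 len 67.51204861139647
tipmid->nut fwd 57.99318099036256 lat(+left) -3.4762018014058453
scene tips [[ 543.  -268.4]
 [ 522.2 -230.4]] 43.30043852416208 back [[ 483.6 -312.3]
 [ 457.  -271. ]] 49.10917808057784 yaw 0.5957869668235756 0.5726103803695147 len 75.23919432165323
tipmid->nut fwd 52.77116448426983 lat(+left) -5.0527223842716715
pred tipmid from TCP [ 533.4 -251. ]
```

Call:
carry_out(series=[[[0,0.25,0.4,0,0,-0.007,1.0],[0,0.45,0.6,0,0,-0.007,1.0],[0,0.45,0.6,0,0,-0.007,1.0],[0,0.45,0.6,0,0,-0.007,1.0],[0,0.45,0.6,0,0,-0.007,1.0]]])

```text
clock: 7.0
eef_pos: [427.1, -331.2, 22.8]
tool_rot: [3.141, -0.0, 0.6]
force: [-0.3, 0.1, -2.4]
width: 20.6
```

```bash
python3 go.py 424 -332 19.4 0.6; python3 - <<'E'
from cell import *
from h import *
o=[]
for n in("scene","top"):
    d=get_image(n);np.savez(n+"4.npz",**d)
    x,y,w,h=(265,190,70,50) if n=="scene" else (265,195,60,60)
    b=cv2.resize(d["img"][y:y+h,x:x+w],(770,550) if n=="scene" else (600,600),interpolation=cv2.INTER_CUBIC);cv2.imwrite(f"pics/{n}4.png",b)
E
```

```text
t 7.0 F [-0.3  0.1 -2.4] M [-0.03  0.02 -0.  ] w 20.6 q7 -0.55 rot [ 3.141 -0.     0.6  ]
pos [ 427.1 -331.2   22.8] yaw 0.6 shift cm [-0.3  -0.11  0.34] wz -0.0
```

View pics/scene4.png

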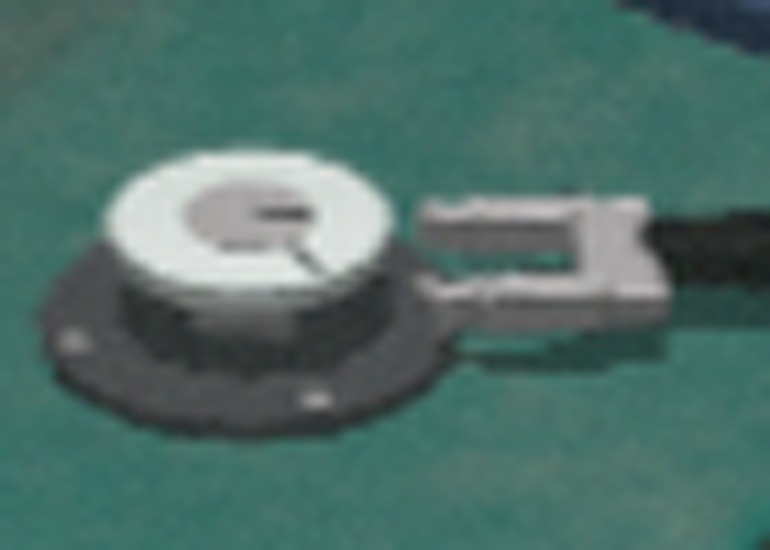

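View pics/top4.png

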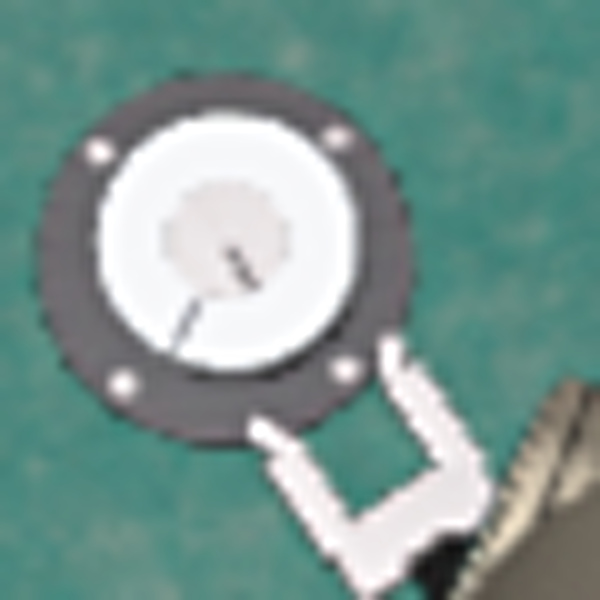

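```bash
cat > m.py <<'E'
from h import *
np.set_printoptions(precision=1,suppress=True)
def run(tag,tp,bk,tc,stp,sbk,stc,z):
  for n,o,f,tips,backs,c in(("top",(265,195),10,tp,bk,tc),("scene",(265,190),11,stp,sbk,stc)):
    d=load(n,tag);g=lambda p,z:ray(d,(np.atleast_2d(p)+.5)/f-.5+list(o),z)
    a=g(tips,z);b=g(backs,z);m=a.mean(0);k=b.mean(0);y=np.arctan2(*(m-k)[::-1])
    c=np.array(c,float);P=g(c,42);n0=circ(P)[0]
    u=np.array([np.cos(.6),np.sin(.6)]);v=np.array([-u[1],u[0]])
    print(n,"nut",n0,circ(P)[1],"tipmid",m,"w",np.linalg.norm(a[0]-a[1]),np.linalg.norm(b[0]-b[1]),"yaw %.3f"%y,"tip->nut fwd %.1f lat(+left) %.1f; from back fwd %.1f lat %.1f"%((n0-m)@u,(n0-m)@v,(n0-k)@u,(n0-k)@v))
E
python3 - <<'E'
from m import *
run("4",[[392,340],[258,425]],[[488,490],[370,590]],[[97,240],[357,240],[226,112],[226,370]],[[425,208],[425,285]],[[642,203],[667,287]],[[105,222],[390,222],[247,148],[247,292]],28.4)
E
```

```text
top nut [ 583.  -225.8] 44.420755782507236 tipmid [ 536.7 -260.1] w 54.497342743999916 52.85265990403639 yaw 0.589 tip->nut fwd 57.5 lat(+left) 2.2; from back fwd 121.8 lat 1.5
scene nut [ 578.9 -222.9] 44.538750308945836 tipmid [ 535.2 -256.9] w 48.10546497649085 52.71685055642038 yaw 0.556 tip->nut fwd 55.3 lat(+left) 3.4; from back fwd 126.3 lat 0.2
```

Call:
carry_out(series=[[[0.5,-0.1,0.3,0,0,0,1.0],[1.0,-0.13,0.34,0,0,0,1.0],[1.0,-0.13,0.34,0,0,0,1.0],[1.0,-0.13,0.34,0,0,0,1.0]]])

```text
clock: 7.43
eef_pos: [434.9, -323.6, 18.8]
tool_rot: [-3.141, -0.0, 0.601]
force: [-0.2, 0.4, -2.0]
width: 20.1
```

```bash
python3 go.py 494.4 -283.7 19.4 0.6
```

```text
t 7.43 F [-0.2  0.4 -2. ] M [-0.03 -0.02 -0.01] w 20.1 q7 -0.56 rot [-3.141 -0.     0.601]
pos [ 434.9 -323.6   18.8] yaw 0.601 shift cm [ 7.16  0.07 -0.06] wz 0.001
```

Now advancing slowly under the table.

Call:
carry_out(series=[[[0.7,0.03,-0.03,0,0,0,1.0],[1.4,0.06,-0.06,0,0,0,1.0],[2.1,0.06,-0.06,0,0,0,1.0],[2.8,0.06,-0.06,0,0,0,1.0],[2.8,0.06,-0.06,0,0,0,1.0]]])

```text
clock: 7.85
eef_pos: [460.4, -307.3, 19.7]
tool_rot: [3.141, -0.002, 0.603]
force: [0.9, 0.7, -1.7]
width: 20.3
```

```bash
python3 go.py 494.4 -283.7 19.4 0.6; python3 - <<'E'
from cell import *
from h import *
o=[]
for n in("scene","top"):
    d=get_image(n);np.savez(n+"5.npz",**d)
    x,y,w,h=(265,190,70,50) if n=="scene" else (265,195,60,60)
    b=cv2.resize(d["img"][y:y+h,x:x+w],(770,550) if n=="scene" else (600,600),interpolation=cv2.INTER_CUBIC);cv2.imwrite(f"pics/{n}5.png",b)
E
```

```text
t 7.85 F [ 0.9  0.7 -1.7] M [ 0.04  0.05 -0.04] w 20.3 q7 -0.59 rot [ 3.141e+00 -2.000e-03  6.030e-01]
pos [ 460.4 -307.3   19.7] yaw 0.603 shift cm [ 4.14 -0.02  0.03] wz 0.003
```

View pics/scene5.png

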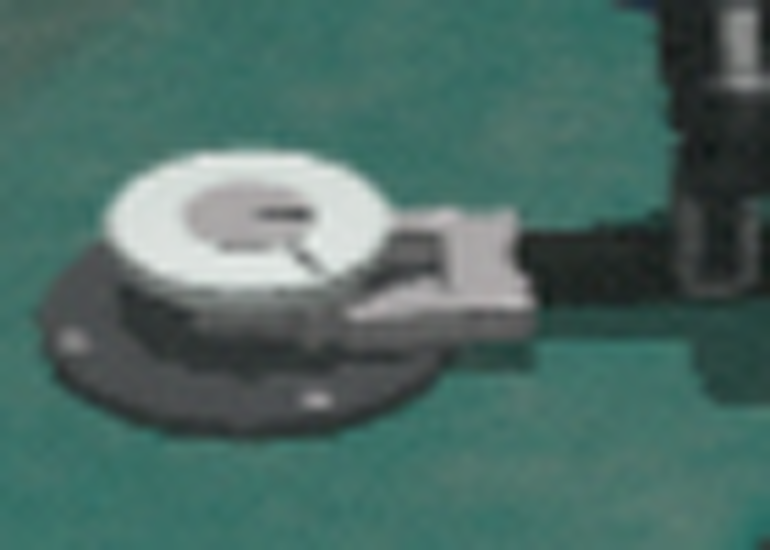

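View pics/top5.png

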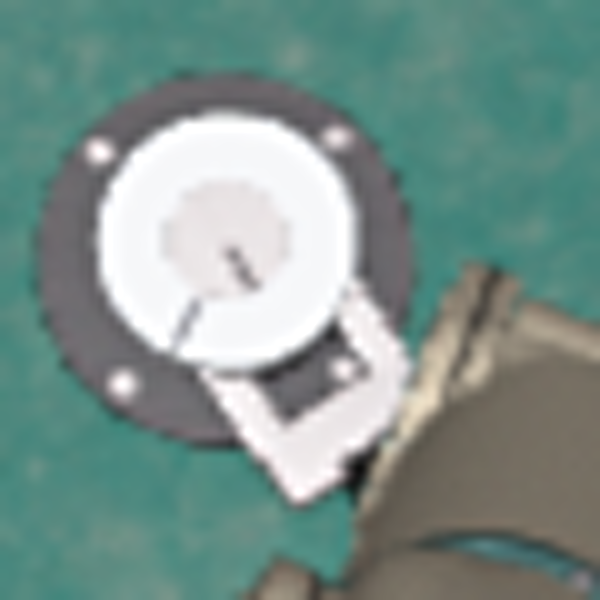

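Jaw prongs are now under the table edge; floor of the jaw at about (326,399) in the top crop and centred on the table. No contact force. Continuing.

Call:
carry_out(series=[[[0.6,0,0,0,0,0,1.0],[1.2,0,0,0,0,0,1.0],[1.8,0,0,0,0,0,1.0],[2.2,0,0,0,0,0,1.0]]])

```text
clock: 8.28
eef_pos: [474.6, -297.1, 19.3]
tool_rot: [-3.14, 0.003, 0.599]
force: [-1.8, -0.2, -2.5]
width: 20.2
```

```bash
python3 go.py 494.4 -283.7 19.4 0.6
```

```text
t 8.28 F [-1.8 -0.2 -2.5] M [-0.02  0.28  0.08] w 20.2 q7 -0.62 rot [-3.14e+00  3.00e-03  5.99e-01]
pos [ 474.6 -297.1   19.3] yaw 0.599 shift cm [ 2.39  0.01 -0.01] wz -0.001
```

Call:
carry_out(series=[[[0.5,0,0,0,0,0,1.0],[1.0,0,0,0,0,0,1.0],[1.5,0,0,0,0,0,1.0],[1.5,0,0,0,0,0,1.0]]])

```text
clock: 8.62
eef_pos: [490.4, -286.6, 19.6]
tool_rot: [3.141, -0.002, 0.602]
force: [0.1, 1.2, -2.3]
width: 20.4
```

```bash
python3 go.py 494.4 -283.7 19.4 0.6
```

```text
t 8.62 F [ 0.1  1.2 -2.3] M [0.18 0.04 0.01] w 20.4 q7 -0.63 rot [ 3.141e+00 -2.000e-03  6.020e-01]
pos [ 490.4 -286.6   19.6] yaw 0.602 shift cm [ 0.49 -0.01  0.02] wz 0.002
```

Call:
carry_out(series=[[[0.3,0,0,0,0,0,1.0],[0.5,0,0,0,0,0,1.0],[0.5,0,0,0,0,0,1.0],[0.5,0,0,0,0,0,1.0]]])

```text
clock: 8.95
eef_pos: [492.4, -285.1, 19.5]
tool_rot: [-3.141, -0.0, 0.6]
force: [-0.9, 0.5, -1.6]
width: 19.8
```

```bash
python3 go.py 494.4 -283.7 19.4 0.6; python3 - <<'E'
from cell import *
from h import *
o=[]
for n in("scene","top"):
    d=get_image(n);np.savez(n+"6.npz",**d)
    x,y,w,h=(265,190,70,50) if n=="scene" else (265,195,60,60)
    b=cv2.resize(d["img"][y:y+h,x:x+w],(770,550) if n=="scene" else (600,600),interpolation=cv2.INTER_CUBIC);cv2.imwrite(f"pics/{n}6.png",b)
E
```

```text
t 8.95 F [-0.9  0.5 -1.6] M [0.24 0.19 0.07] w 19.8 q7 -0.64 rot [-3.141 -0.     0.6  ]
pos [ 492.4 -285.1   19.5] yaw 0.6 shift cm [0.24 0.   0.01] wz -0.0
```

View pics/scene6.png

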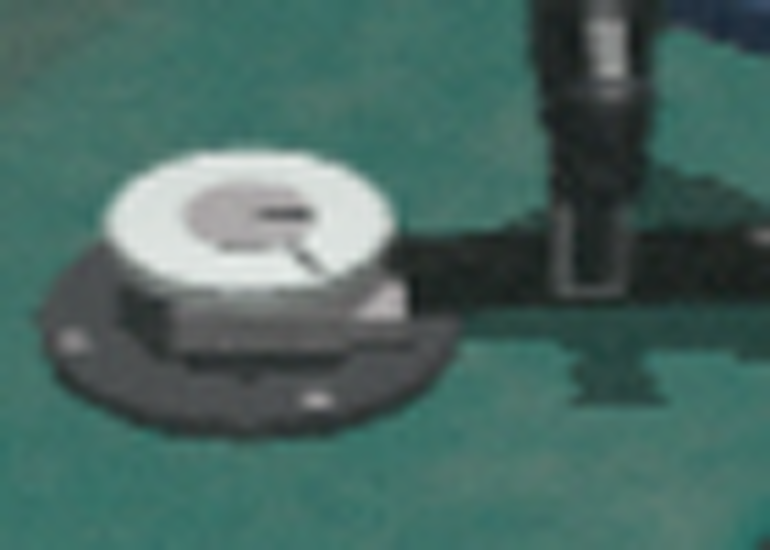

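View pics/top6.png

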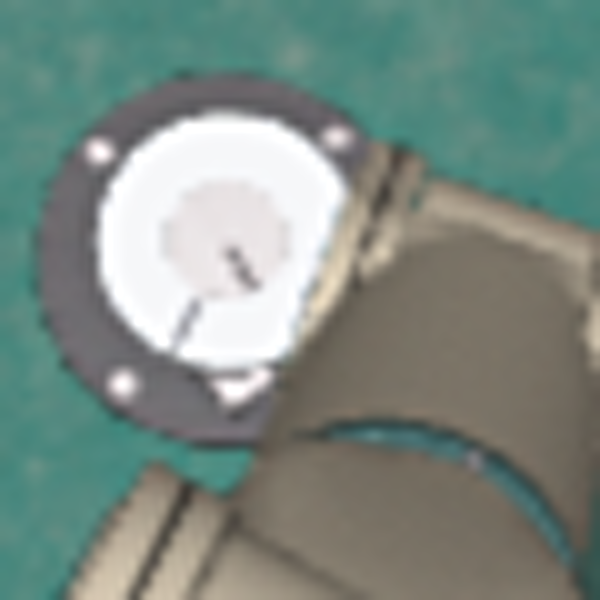

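```bash
python3 - <<'E'
from m import *
u=np.array([np.cos(.6),np.sin(.6)]);v=np.array([-u[1],u[0]])
for n,o,f,p,n0 in(("top",(265,195),10,[230,408],[583,-225.8]),("scene",(265,190),11,[408,282],[579,-223.2])):
    d=load(n,"6");P=ray(d,(np.array([p])+.5)/f-.5+list(o),25)[0]-n0;print(n,"corner rel nut fwd %.1f lat %.1f"%(P@u,P@v))
    d=load(n,"4");p=[370,590] if n=="top" else [667,287]
    P4=ray(d,(np.array([p])+.5)/f-.5+list(o),28.4)[0]-n0;print("  was", P4@u,P4@v)
E
```

```text
top corner rel nut fwd -46.6 lat 29.4
  was -124.86322532021545 24.738752726612994
scene corner rel nut fwd -48.8 lat 12.9
  was -127.28871646559031 26.395271157806818
```

Call:
carry_out(series=[[[0.2,0,0,0,0,0,1.0],[0.3,0,0,0,0,0,1.0],[0.3,0,0,0,0,0,1.0],[0.3,0,0,0,0,0,1.0]]])

```text
clock: 9.38
eef_pos: [493.5, -284.2, 19.3]
tool_rot: [-3.141, 0.002, 0.599]
force: [-5.6, -1.1, -1.5]
width: 20.3
```

```bash
python3 go.py 494.4 -283.7 19.4 0.6
```

```text
t 9.38 F [-5.6 -1.1 -1.5] M [-0.34  1.09  0.09] w 20.3 q7 -0.64 rot [-3.141e+00  2.000e-03  5.990e-01]
pos [ 493.5 -284.2   19.3] yaw 0.599 shift cm [ 0.1   0.   -0.01] wz -0.001
```

Call:
carry_out(series=[[[0.2,0,0,0,0,0,1.0],[0.4,0,0,0,0,0,1.0],[0.4,0,0,0,0,0,1.0]]])

```text
clock: 9.63
eef_pos: [495.5, -282.5, 19.1]
tool_rot: [-3.139, 0.004, 0.598]
force: [-6.8, -2.8, -1.5]
width: 19.9
```

```bash
python3 go.py 494.4 -283.7 19.4 0.6
```

```text
t 9.63 F [-6.8 -2.8 -1.5] M [-0.64  1.57 -0.04] w 19.9 q7 -0.65 rot [-3.139  0.004  0.598]
pos [ 495.5 -282.5   19.1] yaw 0.598 shift cm [-0.16  0.03 -0.03] wz -0.002
```

Call:
carry_out(series=[[[0.2,0,0,0,0,0,1.0],[0.3,0,0,0,0,0,1.0],[0.3,0,0,0,0,0,1.0]]])

```text
clock: 9.88
eef_pos: [495.5, -282.4, 19.0]
tool_rot: [-3.138, 0.008, 0.596]
force: [-11.0, -5.4, 0.3]
width: 20.0
```

```bash
python3 go.py 494.4 -283.7 19.4 0.6; python3 - <<'E'
from cell import *
from h import *
u=np.array([np.cos(.6),np.sin(.6)]);v=np.array([-u[1],u[0]])
d=get_image("scene");np.savez("scene7.npz",**d)
b=cv2.resize(d["img"][190:240,265:335],(770,550),interpolation=cv2.INTER_CUBIC);cv2.imwrite("pics/scene7.png",b)
E
```

```text
t 9.88 F [-11.   -5.4   0.3] M [-1.16  2.29 -0.01] w 20.0 q7 -0.65 rot [-3.138  0.008  0.596]
pos [ 495.5 -282.4   19. ] yaw 0.596 shift cm [-0.17  0.05 -0.04] wz -0.004
```

View pics/scene7.png

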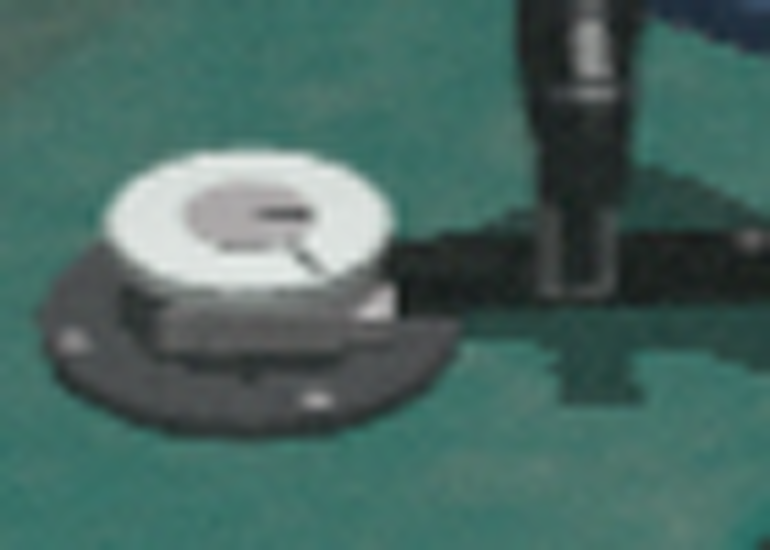

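The jaw floor has met the nut: no further advance, and about 12 N straight back along the spanner. I'll back off about 3 mm to centre the jaw.

Call:
carry_out(series=[[[-0.3,0,0,0,0,0,1.0],[-0.6,0,0,0,0,0,1.0],[-0.6,0,0,0,0,0,1.0],[-0.6,0,0,0,0,0,1.0]]])

```text
clock: 10.27
eef_pos: [495.6, -282.7, 19.4]
tool_rot: [-3.141, 0.0, 0.6]
force: [-3.8, -0.1, -2.7]
width: 20.0
```

```bash
python3 go.py 493 -284.1 19.4 0.6; python3 -c "
import numpy as np
r=10.4
for a in (.1,.2,.3,.4,.5): print(a, np.round([r*(1-np.cos(a)), r*np.sin(a)],2))"
```

```text
t 10.27 F [-3.8 -0.1 -2.7] M [-0.03  0.92 -0.04] w 20.0 q7 -0.64 rot [-3.141  0.     0.6  ]
pos [ 495.6 -282.7   19.4] yaw 0.6 shift cm [-0.29 -0.03 -0.  ] wz -0.0
0.1 [0.05 1.04]
0.2 [0.21 2.07]
0.3 [0.46 3.07]
0.4 [0.82 4.05]
0.5 [1.27 4.99]
```

Call:
carry_out(series=[[[-0.2,0,0,0,0,0,1.0],[-0.25,0,0,0,0,0,1.0],[-0.25,0,0,0,0,0,1.0],[-0.25,0,0,0,0,0,1.0]]])

```text
clock: 10.6
eef_pos: [495.6, -283.0, 19.6]
tool_rot: [3.141, -0.003, 0.601]
force: [1.6, 5.1, -4.5]
width: 19.9
```

Call:
carry_out(series=[[[0.0,-0.3,0,0,0,0.03,1.0],[0.03,-0.75,0,0,0,0.075,1.0],[0.1,-1.4,0,0,0,0.14,1.0],[0.21,-2.07,0,0,0,0.2,1.0],[0.21,-2.07,0,0,0,0.2,1.0]]])

```text
clock: 11.02
eef_pos: [483.4, -265.9, 19.8]
tool_rot: [3.141, 0.001, 0.398]
force: [-0.9, 0.6, -1.7]
width: 20.3
```

```bash
python3 go.py 493 -284.1 19.4 0.6
```

```text
t 11.02 F [-0.9  0.6 -1.7] M [-0.03  0.08  0.01] w 20.3 q7 -0.79 rot [3.141e+00 1.000e-03 3.980e-01]
pos [ 483.4 -265.9   19.8] yaw 0.398 shift cm [0.18 2.05 0.04] wz -0.202
```

```bash
cat > snap.py <<'E'
import sys
from cell import *
from h import *
t=sys.argv[1]
o=[]
for n in("scene","top"):
    d=get_image(n);np.savez(n+t+".npz",**d)
    x,y,w,h=(265,190,70,50) if n=="scene" else (265,195,50,50)
    o.append(cv2.resize(d["img"][y:y+h,x:x+w],(490,350) if n=="scene" else (310,350),interpolation=cv2.INTER_CUBIC))
cv2.imwrite(f"pics/s{t}.png",np.hstack(o))
E
python3 snap.py 8
```

```text
(no output)
```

View pics/s8.png

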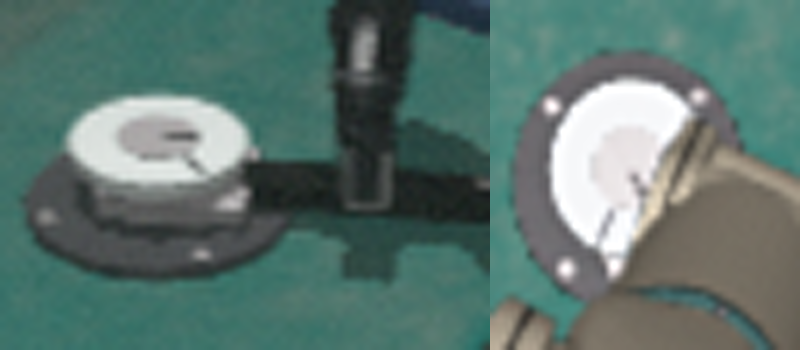

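Call:
carry_out(series=[[[0.03,-0.7,0,0,0,0.07,1.0],[0.1,-1.4,0,0,0,0.14,1.0],[0.21,-2.07,0,0,0,0.2,1.0],[0.3,-2.6,0,0,0,0.25,1.0],[0.3,-2.6,0,0,0,0.25,1.0]]])

```text
clock: 11.53
eef_pos: [476.2, -241.6, 19.7]
tool_rot: [3.141, 0.0, 0.15]
force: [-3.0, -0.4, -0.6]
width: 20.0
```

```bash
python3 go.py 493 -284.1 19.4 0.6; python3 snap.py 9
```

```text
t 11.53 F [-3.  -0.4 -0.6] M [-0.07  0.45  0.13] w 20.0 q7 -0.96 rot [3.141 0.    0.15 ]
pos [ 476.2 -241.6   19.7] yaw 0.15 shift cm [1.02 4.45 0.03] wz -0.45
```

View pics/s9.png

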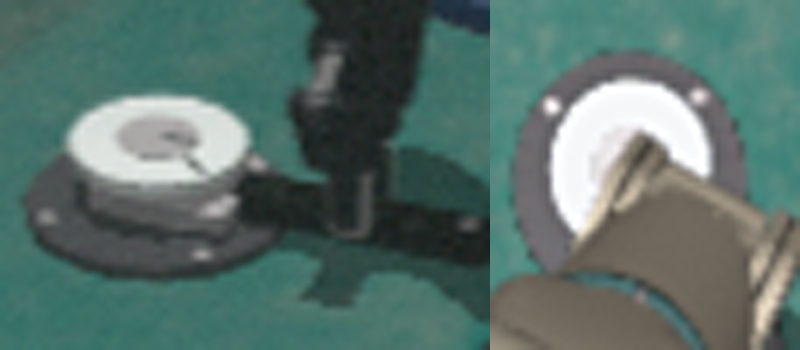

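Call:
carry_out(series=[[[0.03,-0.7,0,0,0,0.07,1.0],[0.1,-1.4,0,0,0,0.14,1.0],[0.21,-2.07,0,0,0,0.2,1.0],[0.35,-2.8,0,0,0,0.27,1.0],[0.46,-3.07,0,0,0,0.3,1.0]]])

```text
clock: 12.05
eef_pos: [476.3, -210.4, 19.6]
tool_rot: [3.141, 0.0, -0.152]
force: [-3.2, -2.1, -1.4]
width: 20.1
```

```bash
python3 go.py 493 -284.1 19.4 0.6; python3 snap.py 10
```

```text
t 12.05 F [-3.2 -2.1 -1.4] M [-0.43  0.71  0.19] w 20.1 q7 -1.18 rot [ 3.141  0.    -0.152]
pos [ 476.3 -210.4   19.6] yaw -0.152 shift cm [2.76 7.03 0.02] wz -0.752
```

View pics/s10.png

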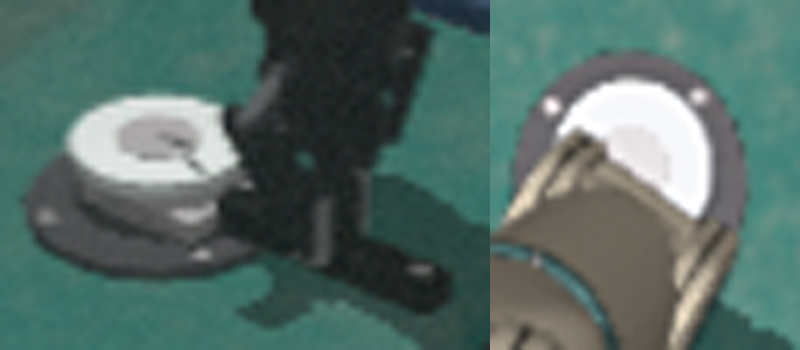

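Call:
carry_out(series=[[[0.03,-0.7,0,0,0,0.07,1.0],[0.1,-1.4,0,0,0,0.14,1.0],[0.21,-2.07,0,0,0,0.2,1.0],[0.35,-2.8,0,0,0,0.27,1.0],[0.46,-3.07,0,0,0,0.3,1.0]]])

```text
clock: 12.57
eef_pos: [485.6, -180.6, 19.5]
tool_rot: [3.141, -0.0, -0.451]
force: [-3.5, -1.7, -2.2]
width: 20.1
```

```bash
python3 go.py 493 -284.1 19.4 0.6; python3 snap.py 11
```

```text
t 12.57 F [-3.5 -1.7 -2.2] M [-0.37  0.72  0.12] w 20.1 q7 -1.4 rot [ 3.141 -0.    -0.451]
pos [ 485.6 -180.6   19.5] yaw -0.451 shift cm [5.18 9.   0.01] wz -1.051
```

View pics/s11.png

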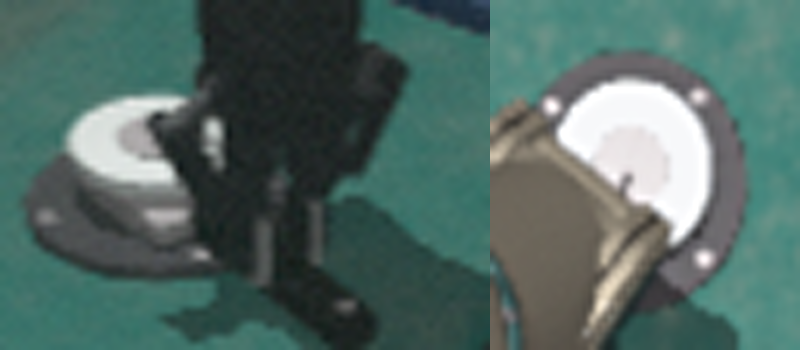

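Yaw −0.45 with steady, low resistance. I'll keep turning in small steps until the stop pushes back.

Call:
carry_out(series=[[[0.01,-0.4,0,0,0,0.04,1.0],[0.03,-0.75,0,0,0,0.075,1.0],[0.05,-1.04,0,0,0,0.1,1.0],[0.05,-1.04,0,0,0,0.1,1.0]]])

```text
clock: 13.0
eef_pos: [490.6, -171.5, 19.5]
tool_rot: [3.141, -0.0, -0.55]
force: [-2.3, -1.0, -1.6]
width: 19.7
```

```bash
python3 go.py 493 -284.1 19.4 0.6
```

```text
t 13.0 F [-2.3 -1.  -1.6] M [-0.27  0.53  0.02] w 19.7 q7 -1.47 rot [ 3.141 -0.    -0.55 ]
pos [ 490.6 -171.5   19.5] yaw -0.55 shift cm [6.09 9.48 0.01] wz -1.15
```

Call:
carry_out(series=[[[0.01,-0.4,0,0,0,0.04,1.0],[0.03,-0.75,0,0,0,0.075,1.0],[0.03,-0.75,0,0,0,0.075,1.0]]])

```text
clock: 13.25
eef_pos: [494.0, -166.4, 19.4]
tool_rot: [3.14, -0.0, -0.623]
force: [-3.9, -4.1, -2.1]
width: 19.9
```

```bash
python3 go.py 493 -284.1 19.4 0.6; python3 snap.py 12
```

```text
t 13.25 F [-3.9 -4.1 -2.1] M [-0.81  0.87  0.64] w 19.9 q7 -1.52 rot [ 3.14  -0.    -0.623]
pos [ 494.  -166.4   19.4] yaw -0.623 shift cm [6.79 9.62 0.  ] wz -1.223
```

View pics/s12.png

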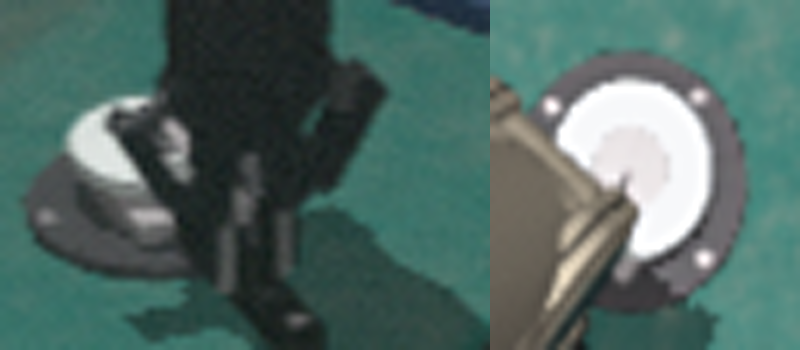

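Call:
carry_out(series=[[[0.01,-0.4,0,0,0,0.04,1.0],[0.02,-0.7,0,0,0,0.07,1.0],[0.02,-0.7,0,0,0,0.07,1.0],[0.02,-0.7,0,0,0,0.07,1.0]]])

```text
clock: 13.68
eef_pos: [496.5, -163.2, 19.4]
tool_rot: [3.137, -0.0, -0.694]
force: [-6.8, -7.7, -0.7]
width: 20.2
```

```bash
python3 go.py 493 -284.1 19.4 0.6
```

```text
t 13.68 F [-6.8 -7.7 -0.7] M [-1.7   1.52  0.68] w 20.2 q7 -1.58 rot [ 3.137 -0.    -0.694]
pos [ 496.5 -163.2   19.4] yaw -0.694 shift cm [ 7.47  9.51 -0.  ] wz -1.294
```

Lateral force has risen to about 10 N (over 1 N m about the nut, well above its 0.4 N m drag), so it is at the stop. I'll relax by turning back a little and look.

Call:
carry_out(series=[[[0.0,0.4,0,0,0,-0.04,1.0],[0.02,0.8,0,0,0,-0.1,1.0],[0.02,0.8,0,0,0,-0.1,1.0]]])

```text
clock: 13.93
eef_pos: [492.3, -168.1, 19.5]
tool_rot: [3.14, 0.001, -0.595]
force: [-4.0, -3.0, -1.6]
width: 20.1
```

```bash
python3 go.py 493 -284.1 19.4 0.6;  python3 - <<'E'
from cell import *
from h import *
for n in("scene","top"):
    d=get_image(n);np.savez(n+"13.npz",**d)
    x,y,w,h=(265,190,70,50) if n=="scene" else (240,195,70,60)
    cv2.imwrite(f"pics/{n}13.png",cv2.resize(d["img"][y:y+h,x:x+w],None,fx=10,fy=10,interpolation=cv2.INTER_CUBIC))
E
```

```text
t 13.93 F [-4.  -3.  -1.6] M [-0.97  1.05  0.05] w 20.1 q7 -1.5 rot [ 3.14e+00  1.00e-03 -5.95e-01]
pos [ 492.3 -168.1   19.5] yaw -0.595 shift cm [6.56 9.57 0.01] wz -1.195
```

View pics/scene13.png

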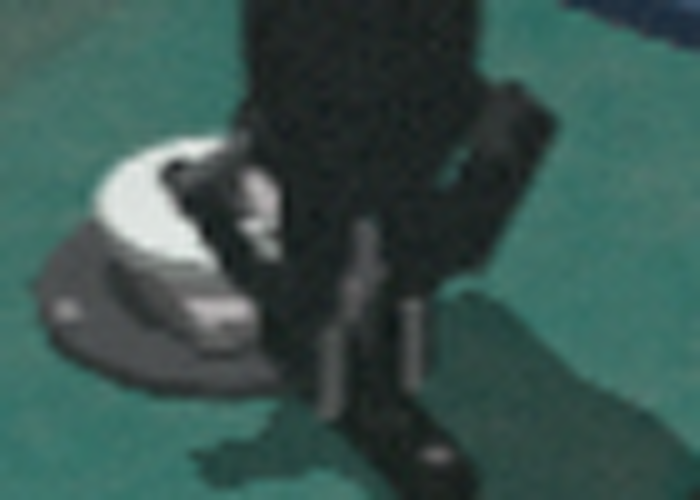

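View pics/top13.png

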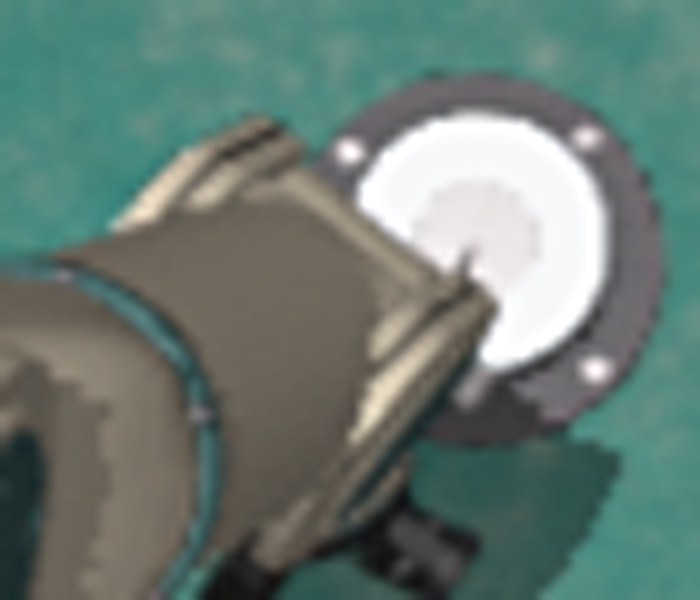

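Call:
carry_out(series=[[[0.02,0.5,0,0,0,-0.05,1.0],[0.05,1.0,0,0,0,-0.1,1.0],[0.05,1.0,0,0,0,-0.1,1.0],[0.05,1.0,0,0,0,-0.1,1.0]]])

```text
clock: 14.37
eef_pos: [488.7, -175.5, 19.6]
tool_rot: [3.141, -0.001, -0.499]
force: [-3.7, -3.5, -2.4]
width: 20.1
```

```bash
python3 go.py 493 -284.1 19.4 0.6
```

```text
t 14.37 F [-3.7 -3.5 -2.4] M [-0.86  0.81 -0.47] w 20.1 q7 -1.43 rot [ 3.141e+00 -1.000e-03 -4.990e-01]
pos [ 488.7 -175.5   19.6] yaw -0.499 shift cm [5.57 9.34 0.02] wz -1.099
```

Call:
carry_out(series=[[[0,0.2,0,0,0,0,1.0],[0,0.3,0,0,0,0,1.0],[0,0.3,0,0,0,0,1.0]]])

```text
clock: 14.62
eef_pos: [488.2, -176.5, 19.6]
tool_rot: [-3.141, -0.001, -0.495]
force: [-0.4, -0.3, -1.6]
width: 20.1
```

```bash
python3 go.py 493 -284.1 19.4 0.6
```

```text
t 14.62 F [-0.4 -0.3 -1.6] M [-0.28  0.29 -0.13] w 20.1 q7 -1.43 rot [-3.141e+00 -1.000e-03 -4.950e-01]
pos [ 488.2 -176.5   19.6] yaw -0.495 shift cm [5.53 9.24 0.02] wz -1.095
```

Forces have relaxed. Now drawing off along the handle.

Call:
carry_out(series=[[[-0.5,0,0,0,0,0,1.0],[-1.0,0,0,0,0,0,1.0],[-1.5,0,0,0,0,0,1.0],[-2.0,0,0,0,0,0,1.0]]])

```text
clock: 14.95
eef_pos: [469.4, -166.6, 19.6]
tool_rot: [-3.141, 0.0, -0.495]
force: [0.1, -0.9, -2.3]
width: 20.1
```

```bash
python3 go.py 493 -284.1 19.4 0.6
```

```text
t 14.95 F [ 0.1 -0.9 -2.3] M [-0.09  0.03 -0.05] w 20.1 q7 -1.42 rot [-3.141  0.    -0.495]
pos [ 469.4 -166.6   19.6] yaw -0.495 shift cm [7.66 9.22 0.02] wz -1.095
```

Call:
carry_out(series=[[[-1.2,0,0,0,0,0,1.0],[-2.4,0,0,0,0,0,1.0],[-3.6,0,0,0,0,0,1.0],[-5.0,0,0,0,0,0,1.0],[-6.3,0,0,0,0,0,1.0]]])

```text
clock: 15.37
eef_pos: [416.6, -137.8, 19.6]
tool_rot: [-3.14, 0.001, -0.494]
force: [-0.5, 0.6, -2.1]
width: 20.2
```

```bash
python3 go.py 493 -284.1 19.4 0.6; python3 snap.py 14
```

```text
t 15.37 F [-0.5  0.6 -2.1] M [ 0.08  0.01 -0.06] w 20.2 q7 -0.9 rot [-3.14e+00  1.00e-03 -4.94e-01]
pos [ 416.6 -137.8   19.6] yaw -0.494 shift cm [13.67  9.26  0.02] wz -1.094
```

View pics/s14.png

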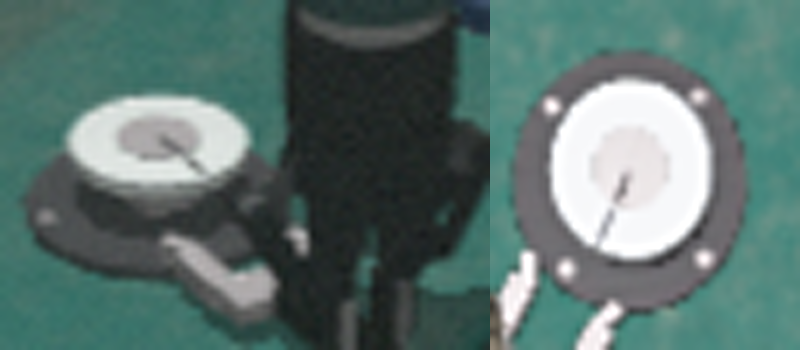

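The slot lies in line with the table's dark line in both views, so the nut is at its stop. Lifting away.

Call:
carry_out(series=[[[-0.3,0,-1.5,0,0,0,1.0],[-0.3,0,-4.0,0,0,0,1.0],[-0.3,0,-7.0,0,0,0,1.0],[-0.3,0,-9.5,0,0,0,1.0]]])

```text
clock: 15.8
eef_pos: [414.0, -137.8, 115.8]
tool_rot: [3.14, 0.002, -0.495]
force: [0.8, 0.4, -2.2]
width: 19.7
```

```bash
python3 go.py 537.5 227.2 114 -0.237
```

```text
t 15.8 F [ 0.8  0.4 -2.2] M [ 0.06 -0.06 -0.03] w 19.7 q7 -1.09 rot [ 3.14e+00  2.00e-03 -4.95e-01]
pos [ 414.  -137.8  115.8] yaw -0.495 shift cm [ -6.47 -37.99   0.18] wz -0.258
```

Call:
carry_out(series=[[[-0.5,-3.0,0,0,0,0,1.0],[-1.1,-6.8,0,0,0,0,1.0],[-1.8,-10.6,0,0,0,0,1.0],[-2.5,-14.4,0,0,0,0,1.0],[-3.1,-18.2,0,0,0,0,1.0]]])

```text
clock: 16.22
eef_pos: [473.6, 39.1, 114.7]
tool_rot: [3.14, 0.001, -0.495]
force: [0.6, -0.1, -2.6]
width: 20.2
```

Call:
carry_out(series=[[[-0.7,-3.8,0,0,0,-0.05,1.0],[-1.4,-7.6,0,0,0,-0.1,1.0],[-2.1,-11.4,0,0,0,-0.15,1.0],[-2.8,-15.2,0,0,0,-0.2,1.0],[-3.2,-18.2,0,0,0,-0.258,1.0]]])

```text
clock: 16.63
eef_pos: [531.8, 216.5, 114.4]
tool_rot: [3.141, 0.001, -0.232]
force: [0.3, -0.0, -2.9]
width: 20.0
```

```bash
python3 go.py 537.5 227.2 114.3 -0.237
```

```text
t 16.63 F [ 0.3 -0.  -2.9] M [0.09 0.04 0.07] w 20.0 q7 -1.64 rot [ 3.141e+00  1.000e-03 -2.320e-01]
pos [531.8 216.5 114.4] yaw -0.232 shift cm [ 0.31 -1.17  0.01] wz 0.005
```

Call:
carry_out(series=[[[0.2,-0.7,0,0,0,0.005,1.0],[0.3,-1.17,0,0,0,0.005,1.0],[0.3,-1.17,0,0,0,0.005,1.0],[0.3,-1.17,0,0,0,0.005,1.0]]])

```text
clock: 16.97
eef_pos: [537.2, 221.5, 114.7]
tool_rot: [3.14, 0.001, -0.245]
force: [-1.0, -0.2, -1.5]
width: 20.1
```

```bash
python3 go.py 537.3 227.0 114.3 -0.237; python3 - <<'E'
from cell import *
from h import *
for n in("scene","top"):
    d=get_image(n);np.savez(n+"15.npz",**d);e=load(n,"2")
    x,y,w,h=(165,230,75,60) if n=="scene" else (125,175,50,75)
    cv2.imwrite(f"pics/{n}15.png",np.hstack([cv2.resize(q["img"][y:y+h,x:x+w],None,fx=5 if n=="scene" else 7.5,fy=5 if n=="scene" else 7.5,interpolation=cv2.INTER_CUBIC) for q in(e,d)]))
E
```

```text
t 16.97 F [-1.  -0.2 -1.5] M [ 0.01  0.05 -0.02] w 20.1 q7 -1.65 rot [ 3.14e+00  1.00e-03 -2.45e-01]
pos [537.2 221.5 114.7] yaw -0.245 shift cm [-0.12 -0.54  0.04] wz -0.008
```

View pics/scene15.png

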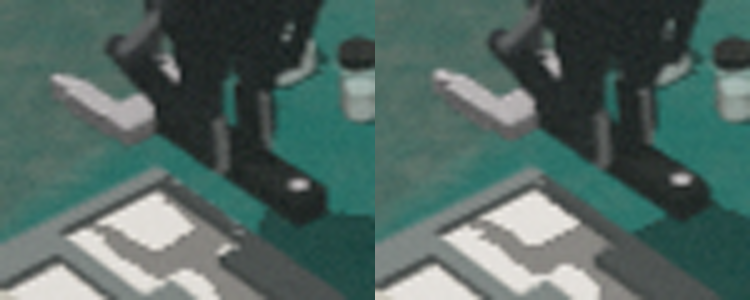

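View pics/top15.png

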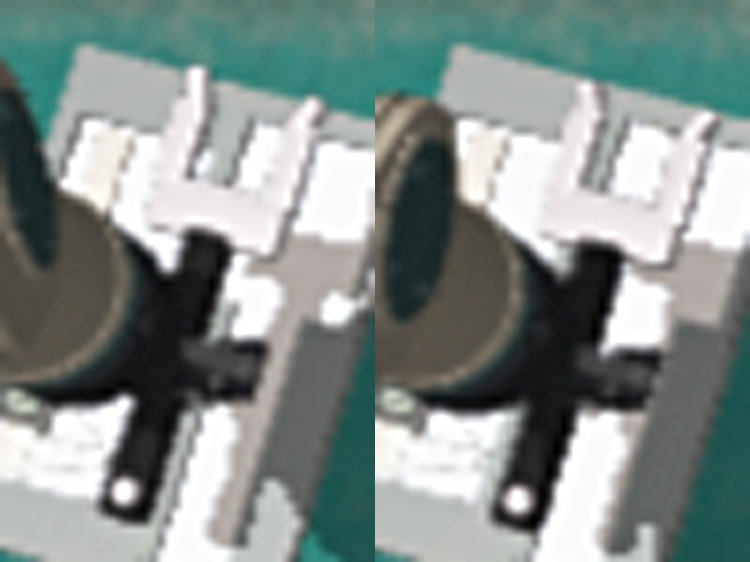

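Call:
carry_out(series=[[[-0.1,-0.5,0,0,0,-0.008,1.0],[-0.1,-0.5,0,0,0,-0.008,1.0],[-0.1,-0.5,0,0,0,-0.008,1.0],[-0.1,-0.5,0,0,0,-0.008,1.0]]])

```text
clock: 17.4
eef_pos: [537.6, 228.5, 114.8]
tool_rot: [-3.141, 0.001, -0.234]
force: [-0.7, 0.1, -1.6]
width: 20.2
```

```bash
python3 go.py 537.3 227.0 114.3 -0.237; python3 - <<'E'
from cell import *
from h import *
print(read_state()["qpos"].round(2))
for n in("scene","top"):
    d=get_image(n);np.savez(n+"16.npz",**d);e=load(n,"2")
    x,y,w,h=(165,230,75,60) if n=="scene" else (125,175,50,75)
    cv2.imwrite(f"pics/{n}16.png",np.hstack([cv2.resize(q["img"][y:y+h,x:x+w],None,fx=5 if n=="scene" else 7.5,fy=5 if n=="scene" else 7.5,interpolation=cv2.INTER_CUBIC) for q in(e,d)]))
    # handle hole + head tracked by bright blobs: phase shift via template
    g=lambda q:cv2.cvtColor(q["img"],cv2.COLOR_BGR2GRAY).astype(np.float32)
E
```

```text
t 17.4 F [-0.7  0.1 -1.6] M [-0.03  0.05  0.03] w 20.2 q7 -1.65 rot [-3.141e+00  1.000e-03 -2.340e-01]
pos [537.6 228.5 114.8] yaw -0.234 shift cm [0.   0.16 0.05] wz 0.003
[-0.83  0.78  0.63  1.82 -0.65  0.76 -1.65]
```

View pics/scene16.png

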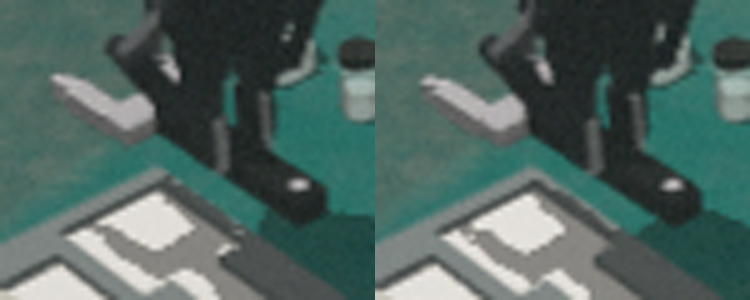

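View pics/top16.png

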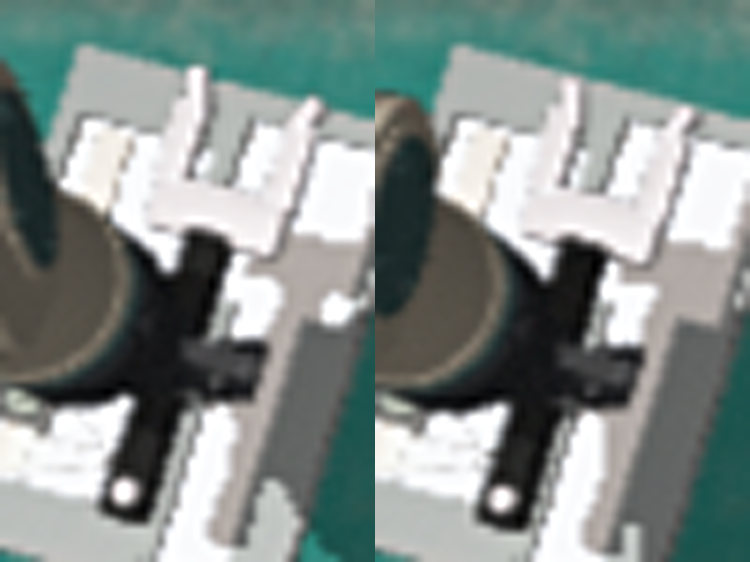

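```bash
python3 - <<'E'
from h import *
np.set_printoptions(precision=2,suppress=True)
res={}
for n,hole,head in(("top",(141,240),(139,175,33,36)),("scene",(224,266),(173,242,26,18))):
    e=load(n,"2");d=load(n,"16")
    for tag,q in(("2",e),("16",d)):
        g=cv2.cvtColor(q["img"],cv2.COLOR_BGR2GRAY).astype(float)
        x,y=hole;
        p=g[y-4:y+6,x-4:x+5].copy();print(n,tag,"patch max",np.unravel_index(p.argmax(),p.shape),p.max())
        yy,xx=np.mgrid[y-4:y+6,x-4:x+5];pk=np.unravel_index(p.argmax(),p.shape)
        w=np.clip(p-80,0,None)*((yy-y+4-pk[0])**2+(xx-x+4-pk[1])**2<=5);c=np.array([(w*xx).sum(),(w*yy).sum()])/w.sum()
        print("  hole",c,ray(q,[c],112+0)[0])
        # head: pinkish-grey mask
        lab=cv2.cvtColor(q["img"],cv2.COLOR_BGR2Lab).astype(int)
    hsv=[cv2.cvtColor(q["img"],cv2.COLOR_BGR2GRAY) for q in(e,d)]
    x,y,w,h=head
    big=[cv2.resize(k,None,fx=8,fy=8,interpolation=cv2.INTER_CUBIC) for k in hsv]
    t=big[0][y*8:(y+h)*8,x*8:(x+w)*8]
    r=cv2.matchTemplate(big[1][(y-4)*8:(y+h+4)*8,(x-4)*8:(x+w+4)*8],t,cv2.TM_CCOEFF_NORMED);_,m,_,l=cv2.minMaxLoc(r);print("  head shift px",(l[0]-32)/8,(l[1]-32)/8,m)
    print("  px per mm x,y:",(pix(d,[[540,220,110],[550,220,110],[540,230,110],[540,220,120]])[1:]-pix(d,[[540,220,110]]))/10)
E
```

```text
top 2 patch max (np.int64(0), np.int64(0)) 255.0
  hole [137.63 236.95] [501.99 258.72]
top 16 patch max (np.int64(2), np.int64(1)) 255.0
  hole [137.86 237.87] [499.02 257.76]
  head shift px 0.0 0.625 0.9735770225524902
  px per mm x,y: [[ 0.02 -0.3 ]
 [-0.31 -0.  ]
 [-0.08 -0.05]]
scene 2 patch max (np.int64(4), np.int64(4)) 174.0
  hole [224.35 266.46] [494.97 228.  ]
scene 16 patch max (np.int64(4), np.int64(4)) 179.0
  hole [224.03 266.53] [495.54 228.68]
  head shift px -0.625 0.375 0.9832621216773987
  px per mm x,y: [[-0.29 -0.11]
 [-0.23  0.18]
 [-0.03 -0.31]]
```

Call:
carry_out(series=[[[0.1,0.1,2.0,0,0,0.003,1.0],[0.1,0.1,4.0,0,0,0.003,1.0],[0.1,0.1,6.0,0,0,0.003,1.0],[0.1,0.1,8.0,0,0,0.003,1.0],[0.1,0.1,8.4,0,0,0.003,1.0]]])

```text
clock: 17.92
eef_pos: [536.3, 227.1, 27.9]
tool_rot: [3.14, 0.005, -0.237]
force: [-0.3, 0.2, -1.8]
width: 20.2
```

Call:
carry_out(series=[[[0,0,0,0,0,0,1.0],[0,0,0,0,0,0,1.0]]])

```text
clock: 18.08
eef_pos: [538.9, 227.4, 31.3]
tool_rot: [-3.141, 0.0, -0.237]
force: [-0.4, -0.1, -1.9]
width: 20.2
```

```bash
python3 go.py 538.3 227.2 26 -0.237; python3 - <<'E'
from cell import *
from h import *
for n in("scene","top"):
    d=get_image(n);np.savez(n+"17.npz",**d);e=load(n,"0")
    x,y,w,h=(145,255,100,80) if n=="scene" else (130,185,50,75)
    f=4 if n=="scene" else 7.5
    cv2.imwrite(f"pics/{n}17.png",np.hstack([cv2.resize(q["img"][y:y+h,x:x+w],None,fx=f,fy=f,interpolation=cv2.INTER_CUBIC) for q in(e,d)]))
E
```

```text
t 18.08 F [-0.4 -0.1 -1.9] M [0.01 0.12 0.01] w 20.2 q7 -1.57 rot [-3.141  0.    -0.237]
pos [538.9 227.4  31.3] yaw -0.237 shift cm [-0.06  0.03  0.53] wz -0.0
```

View pics/scene17.png

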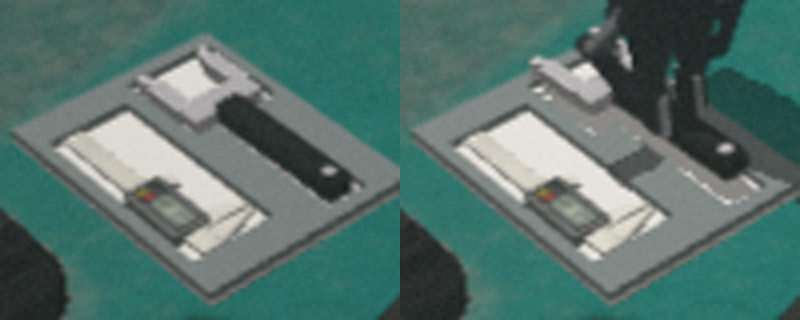

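View pics/top17.png

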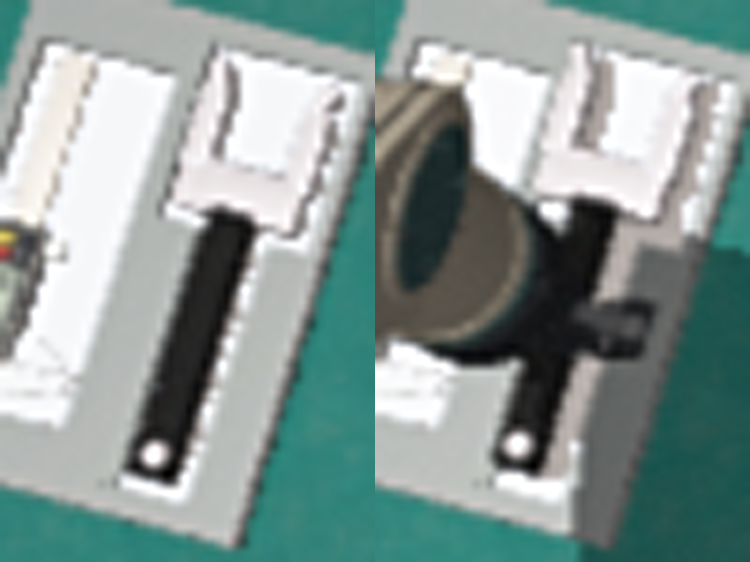

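Call:
carry_out(series=[[[-0.15,0.02,0.4,0,0,0,1.0],[-0.15,0.02,0.8,0,0,0,1.0],[-0.15,0.02,1.1,0,0,0,1.0],[-0.15,0.02,1.1,0,0,0,1.0]]])

```text
clock: 18.52
eef_pos: [536.4, 227.8, 19.2]
tool_rot: [-3.141, 0.002, -0.237]
force: [-0.4, 0.3, -1.3]
width: 20.3
```

```bash
python3 go.py 537.4 227.2 13.8 -0.237
```

```text
t 18.52 F [-0.4  0.3 -1.3] M [ 0.03  0.05 -0.06] w 20.3 q7 -1.56 rot [-3.141e+00  2.000e-03 -2.370e-01]
pos [536.4 227.8  19.2] yaw -0.237 shift cm [0.11 0.04 0.54] wz 0.0
```

Call:
carry_out(series=[[[0.05,0.02,0.2,0,0,0,1.0],[0.05,0.02,0.4,0,0,0,1.0],[0.05,0.02,0.5,0,0,0,1.0],[0.05,0.02,0.5,0,0,0,1.0]]])

```text
clock: 18.85
eef_pos: [537.2, 227.4, 14.4]
tool_rot: [-3.141, 0.001, -0.237]
force: [-0.3, -0.1, -2.0]
width: 20.4
```

```bash
python3 go.py 537.4 227.2 13.6 -0.237
```

```text
t 18.85 F [-0.3 -0.1 -2. ] M [-0.01  0.09  0.01] w 20.4 q7 -1.55 rot [-3.141e+00  1.000e-03 -2.370e-01]
pos [537.2 227.4  14.4] yaw -0.237 shift cm [0.03 0.01 0.08] wz -0.0
```

No contact forces; it is inside the cut-out and about 1 mm above the floor. Lowering the last bit and letting go.

Call:
carry_out(series=[[[0.0,0,0.1,0,0,0,1.0],[0.0,0,0.1,0,0,0,1.0],[0,0,0.1,0,0,0,1.0]]])

```text
clock: 19.1
eef_pos: [537.4, 227.4, 13.8]
tool_rot: [-3.141, 0.001, -0.237]
force: [0.4, 0.7, -1.9]
width: 20.1
```

Call:
carry_out(series=[[[0.0,0,0.05,0,0,0,2.6],[0.0,0,0,0,0,0,3.4],[0,0,0,0,0,0,4.2],[0,0,-0.4,0,0,0,4.6],[0,0,-0.8,0,0,0,4.6]]])

```text
clock: 19.52
eef_pos: [537.3, 227.4, 22.0]
tool_rot: [-3.141, 0.001, -0.237]
force: [0.4, 0.5, 0.6]
width: 46.0
```

Call:
carry_out(series=[[[0.0,0,-0.8,0,0,0,4.6],[0.0,0,-2.5,0,0,0,4.6],[0,0,-5,0,0,0,4.6],[0,0,-8,0,0,0,4.6],[0,0,-11,0,0,0,4.6]]])

```text
clock: 19.93
eef_pos: [537.0, 227.1, 133.4]
tool_rot: [-3.141, 0.001, -0.237]
force: [0.4, 0.7, -1.3]
width: 46.0
```

Call:
carry_out(series=[[[-1.0,3.5,-2,0,0,0,4.6],[-2.0,7.2,-4,0,0,0,4.6],[-3,11,-5,0,0,0,4.6],[-4,14.8,-5,0,0,0,4.6],[-5,18.6,-5,0,0,0,4.6]]])

```text
clock: 20.35
eef_pos: [444.6, 56.9, 183.1]
tool_rot: [-3.139, -0.001, -0.237]
force: [1.0, -0.7, 0.6]
width: 46.1
```

```bash
python3 go.py 537.4 227.2 13.6 -0.237; python3 - <<'E'
from cell import *
from h import *
for n in("scene","top"):
    d=get_image(n);np.savez(n+"18.npz",**d);e=load(n,"0")
    cv2.imwrite(f"pics/{n}18f.png",d["img"])
    x,y,w,h=(145,255,100,80) if n=="scene" else (130,185,50,75)
    f=4 if n=="scene" else 7.5
    cv2.imwrite(f"pics/{n}18.png",np.hstack([cv2.resize(q["img"][y:y+h,x:x+w],None,fx=f,fy=f,interpolation=cv2.INTER_CUBIC) for q in(e,d)]))
E
```

```text
t 20.35 F [ 1.  -0.7  0.6] M [-0.11 -0.    0.02] w 46.1 q7 -1.41 rot [-3.139e+00 -1.000e-03 -2.370e-01]
pos [444.6  56.9 183.1] yaw -0.237 shift cm [  5.03 -18.73  16.95] wz 0.0
```

View pics/scene18.png

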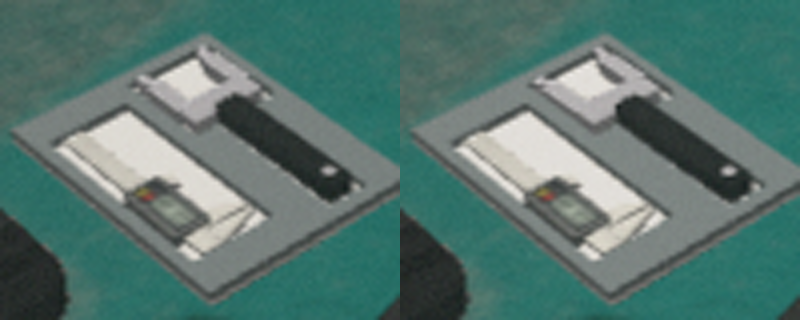

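View pics/top18.png

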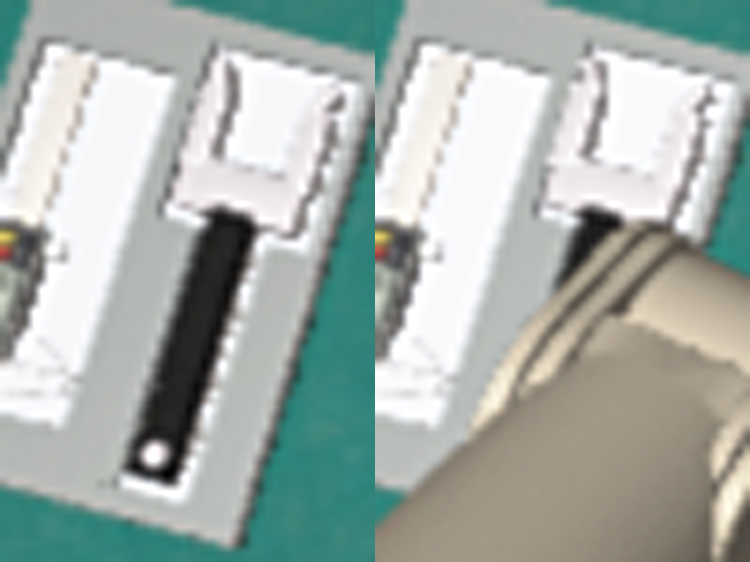

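View pics/top18f.png

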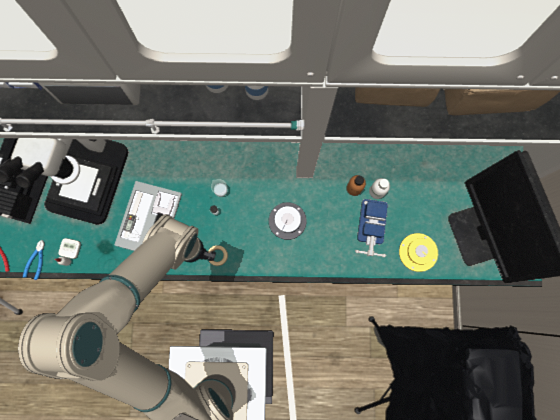

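Call:
carry_out(series=[[[0,0,0,0,0,0,4.6],[0,0,0,0,0,0,4.6],[0,0,0,0,0,0,4.6],[0,0,0,0,0,0,4.6]]])

```text
clock: 20.78
eef_pos: [445.8, 59.3, 181.5]
tool_rot: [-3.141, 0.001, -0.235]
force: [-0.1, 0.1, 0.5]
width: 45.9
```

```bash
python3 snap.py 19
```

```text
(no output)
```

View pics/s19.png

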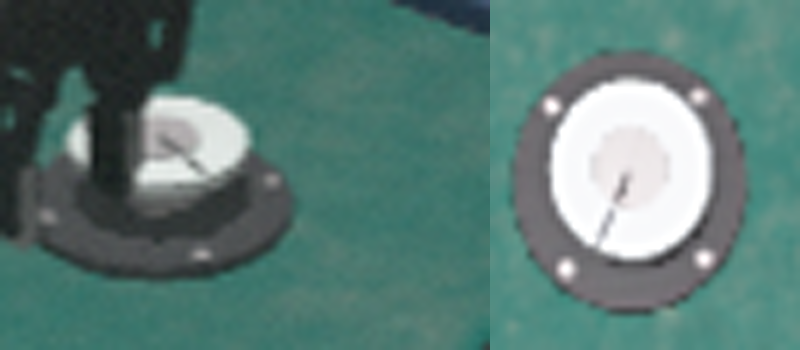

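The slot is in line with the dark line in both views. Handing in.

```bash
python3 -c "
from cell import *
print(finish_job())"
```

```text
the job is handed in; nothing more can be done
None
```

I took the spanner from the tray and pushed its jaw onto the nut until the jaw floor met it. I then turned the nut clockwise until the stop pushed back at over 1 N m about its axis. After that I drew the spanner off, laid it back in its cut-out and let go. I handed in at about 21 s of the 61 s allowed.

**Last checks:**
- **Nut:** the slot lies in line with the table's dark line in both views.
- **Spanner:** in the scene view it looks the same as in the starting picture, to about 1–2 mm, and lies flat. In the top view the arm hid most of the handle, so there I could only check the head.
- **Bystanders:** the vial, beaker and tape look unmoved in the top view. I did not measure them.
- **Robot:** it touches nothing, and the wrist force reads about zero.

**What disagreed:**
- The two cameras differ by about 4–6 mm on the tray and stage positions. I averaged them and used contact force for the final fit.
- The views also disagreed on whether the spanner slid back up to 3 mm in the grip during turning. It went back into the cut-out without contact force.

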